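Fetch the boxed-in honey jar and restore the display

ROBOT

A 6-joint arm with a two-finger parallel gripper is mounted at the origin on the work surface. World frame = base frame: x ahead of the robot, y to its left, z up, the work surface at z = 0. Lengths are in m, angles in rad, forces in N, time in s.
With the tool pointing down it reaches from about 0.35 to 0.875 m from the base axis. Payload 15.5 kg.
Tool frame: the origin (TCP) lies at the very end of the fingers, on their centre line; the grasp point (between the pads) lies 19 mm behind it; z points along the fingers, y is the line along which they close (so a half turn about z gives the same grasp; the last joint's range is limited). The gripper opens to 85 mm and grips with 20 to 120 N. Pads are 22 mm wide; open, the fingers measure 114 mm over their backs; the gripper's body (76 mm by 85 mm) begins 54 mm behind the grasp point. The pads swing forward as they close: fully open they stand 13 mm farther back than shut.
Start: joints at [1.093, 0.494, 1.345, -0, 1.302, -0.096], TCP at [0.233, 0.58, 0.21] pointing down, gripper open.
Joint ranges: [-2.91, 2.91], [-0.82, 2.16], [0.22, 2.67], [-1.22, 4.37], [0.12, 2.79], [-3.08, 3.08]. Speed limits (rad/s): [1.89, 1.89, 2.57, 3.01, 3.01, 3.01].

INTERFACE

Orientations are given as a unit quaternion [w, x, y, z].
In Python, from bench import env gives the robot as it stands. The module is installed in compiled form; this text tells all that it offers.
- The arm moves only by the shell command python3 -m jog 'ROWS'. ROWS is JSON, a list of rows, each an object with "offset": the shift along the tool's x, y, z scaled (see below), a list of three; "twist": the turn, a rotation vector about the tool's x, y, z scaled (see below), a list of three; "gripper": the opening, from 0 (shut) to 1 (fully open). In form: [{"offset": [x, y, z], "twist": [wx, wy, wz], "gripper": gripper}, ...]. A call has 1 to 10 rows; each row shifts and turns the commanded pose from where the row before left it, along the tool's axes as they then stand; what a row does not reach is not made up. The controller multiplies each number of a shift by 1 m and each number of a turn by pi rad. A row lasts 1/8 s, in which the tool goes at most 62.5 mm and 10.7 degrees, less where a joint would pass 70% of its speed; a pose out of reach is approached as far as the arm can. A call with a number of a shift or a turn outside -1 to 1 is refused whole. A call with a gripper value outside its range is refused whole. The fingers move at their own pace and stop on an object; the grip force is fixed at half the most. Time passes only in rows, so rows that do not move let the fingers close. It gives the time, the measured TCP pose, the force, the opening and the grip force at its end, in the units of the state.
- env.observe(): the state, without advancing time (a new reading comes with each control period).
- env.read_camera(name): name is "scene" or "top" or "wrist"; returns a dict with "image" (384x512x3 uint8, blue, green, red), "z_map" (384x512 float32, m along the optical axis (not along the pixel's ray), 0 where there is no reading), "fx", "fy", "cx", "cy" (pixels), "dist" ([k1, k2, p1, p2, k3] as OpenCV has them; the pictures are not rectified), "T" (4x4, takes a point from camera to world coordinates). Camera axes: x right, y up, looking along -z (the intrinsics and any distortion apply to the point x, -y, -z); pixel columns grow to the right and rows downward; lengths in m; the calibration is good to about 2 mm. A picture is of the moment at which its call begins.
- env.sign_off(): hands the job in; it is judged then, once.
The state is a dict: "time": time; "joint_pos": joint angles; "qvel": joint speeds; "joint_efforts": joint torques, N m; "eef_pos": TCP position; "ee_rot": TCP orientation; "force": force on the tool from outside, world axes, zero at the start; "torque": the same for the moment, N m; "width": opening from 0.0 (shut) to 1.0 (fully open); "grip_force": force on a finger pad.
Only numpy, scipy, OpenCV 4.12 (cv2) and the standard library are available. Lean on these libraries where they do the work, as an engineer would, in place of code of your own. Each camera call takes 0.05 s, during which the arm holds its last target. There are 200 camera calls.

TASK

A customer wants the honey, the small jar with the yellow lid, which is boxed in by three tall bottles on the dark wooden display tray. First set all three bottles aside standing on the steel tray, next stand the honey in the middle of the round cork coaster on the breakfast tray, and then put every bottle back in the very place on the display tray where it stood at the start. It is all glass: keep it upright, set it down gently, and leave the other two jars where they are.

Things in the scene. Friction and masses are not known exactly. Their poses are not given: they have to be found in the camera images.
- cherry_bottle: Tall closed glass juice bottle, round, 165 mm high: straight body 54 mm across from the foot up to 130 mm, then a shoulder and a cap 37 mm across. About 0.36 kg. Origin: centre of its underside, z up. Dark red juice, red cap. At the start it stands on the display tray, in one of the three bottle places next to the honey.
- apple_bottle: Tall closed glass juice bottle, round, 165 mm high: straight body 54 mm across from the foot up to 130 mm, then a shoulder and a cap 37 mm across. About 0.36 kg. Origin: centre of its underside, z up. Light green juice, green cap. At the start it stands on the display tray, in one of the three bottle places next to the honey.
- milk_bottle: Tall closed glass juice bottle, round, 165 mm high: straight body 54 mm across from the foot up to 130 mm, then a shoulder and a cap 37 mm across. About 0.36 kg. Origin: centre of its underside, z up. White milk, white cap. At the start it stands on the display tray, in one of the three bottle places next to the honey.
- honey_jar: Small closed glass jar, round, 68 mm high, 52 mm across (lid 50 mm across, from 50 mm up). About 0.24 kg. Origin: centre of its underside, z up. Amber honey, yellow lid: the jar to fetch. In the middle of the display tray's far row; a bottle left, right and in front (robot side) of it, only about 15 mm off, leaves no room for a gripper.
- blueberry_jar: Small closed glass jar, round, 68 mm high, 52 mm across (lid 50 mm across, from 50 mm up). About 0.24 kg. Origin: centre of its underside, z up. Dark purple jam, blue lid. Stays where it is, in a near corner of the display tray.
- cocoa_jar: Small closed glass jar, round, 68 mm high, 52 mm across (lid 50 mm across, from 50 mm up). About 0.24 kg. Origin: centre of its underside, z up. Dark brown spread, black lid. Stays where it is, in the other near corner of the display tray.
- display: Dark wooden display tray, fixed, 164 mm (its x, away from the robot) by 232 mm (its y), rim 26 mm high, inner floor 6 mm above its underside. Origin: centre of its underside, on the counter. It holds two rows of three, 68 mm apart both ways, each thing within about 3 mm of its place: far row (x +34 mm) bottle, honey, bottle; near row (x -34 mm) jar, bottle, jar (y +68, 0, -68 mm).
- steel_tray: Empty shallow bright steel tray, fixed, 270 mm (its x) by 160 mm (its y), rim 14 mm high and 4 mm thick, inner floor 4 mm above its underside. Origin: centre of its underside, on the counter. The bottles are set aside on it: room for three in a row along its x, 78 mm apart. Left or right of the display tray.
- coaster: Round cork coaster, 90 mm across, 4 mm thick, fixed on the far half of the light wooden breakfast tray (280 by 170 mm, rim 16 mm high). Origin: centre of its underside; its top is 9 mm above the counter. Its x points away from a plate with a croissant (up to 67 mm above the counter), 137 mm nearer the robot. On the other side from the steel tray.
Not all that is in view belongs to the job. What is shaped like the milk_bottle but blue is not meant.

How it is judged:
By the outcome, as a careful person would: the job done as asked, in the order asked, and still so for the second after the job is handed in, with the robot touching nothing.
It also fails if it takes over 144 s, if anything falls off the work surface, if the arm or the gripper's body presses on something with over 40 N, if the wrist force passes 120 N, or if a joint passes its speed limit or range.

## Working session

There is one attempt and no reset: what is moved stays moved. The work goes in short steps, Python scripts to look and compute and a shell command to move; the robot and the scene stay as the last step left them, time stands still between calls to the robot, and variables do not carry over. Pictures are saved under pics/ and viewed, at most 14 in all, crops included, and the job is handed in when it is done.

```bash
mkdir -p pics
cat > h.py <<'E'
import numpy as np, cv2
from bench import env
from scipy.spatial.transform import Rotation as R
def cam(n):
    return env.read_camera(n)
def pts(c):
    h,w=c["z_map"].shape
    u,v=np.meshgrid(np.arange(w),np.arange(h))
    K=np.array([[c["fx"],0,c["cx"]],[0,c["fy"],c["cy"]],[0,0,1.]])
    n=cv2.undistortPoints(np.stack([u,v],-1).reshape(-1,1,2).astype(np.float64),K,np.array(c["dist"],float)).reshape(h,w,2)
    z=c["z_map"]
    P=np.stack([n[...,0]*z,-n[...,1]*z,-z],-1)@c["T"][:3,:3].T+c["T"][:3,3]
    P[z==0]=np.nan
    return P
E
python3 - <<'E'
from h import *
for n in ("top","scene"):
    c=cam(n); cv2.imwrite(f"pics/{n}0.png",cv2.resize(c["image"],(800,600)))
    np.savez(f"{n}0.npz",P=pts(c),im=c["image"])
    print(n,c["T"].round(3).tolist(),c["fx"])
s=env.observe(); print({k:np.round(v,3).tolist() for k,v in s.items()})
E
```

```text
top [[-0.021, 0.984, -0.179, 0.412], [-1.0, -0.025, -0.016, -0.004], [-0.02, 0.178, 0.984, 0.872], [0.0, 0.0, 0.0, 1.0]] 354.6335245420281
scene [[-0.762, -0.532, 0.369, 0.862], [0.647, -0.621, 0.443, 0.412], [-0.006, 0.576, 0.817, 0.798], [0.0, 0.0, 0.0, 1.0]] 422.4837464603546
{'time': 0.1, 'joint_pos': [1.094, 0.494, 1.346, 0.0, 1.303, -0.095], 'qvel': [-0.001, -0.001, -0.003, -0.001, 0.0, -0.001], 'joint_efforts': [0.001, -88.358, -38.456, -0.0, 0.005, 0.0], 'eef_pos': [0.233, 0.58, 0.209], 'ee_rot': [-0.0, 0.19, 0.982, -0.001], 'force': [-0.455, -0.477, 0.517], 'torque': [-0.026, 0.029, 0.009], 'grip_force': 0.0, 'width': 1.005}
```

View pics/top0.png

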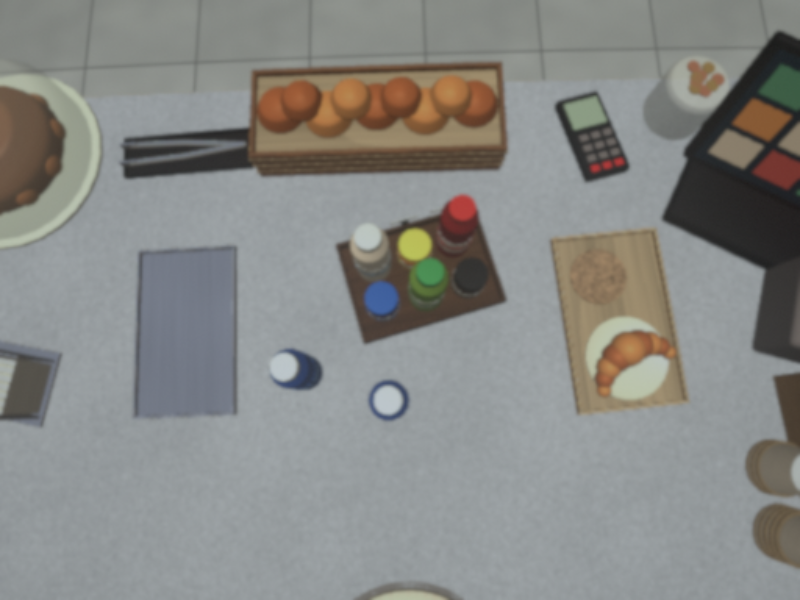

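View pics/scene0.png

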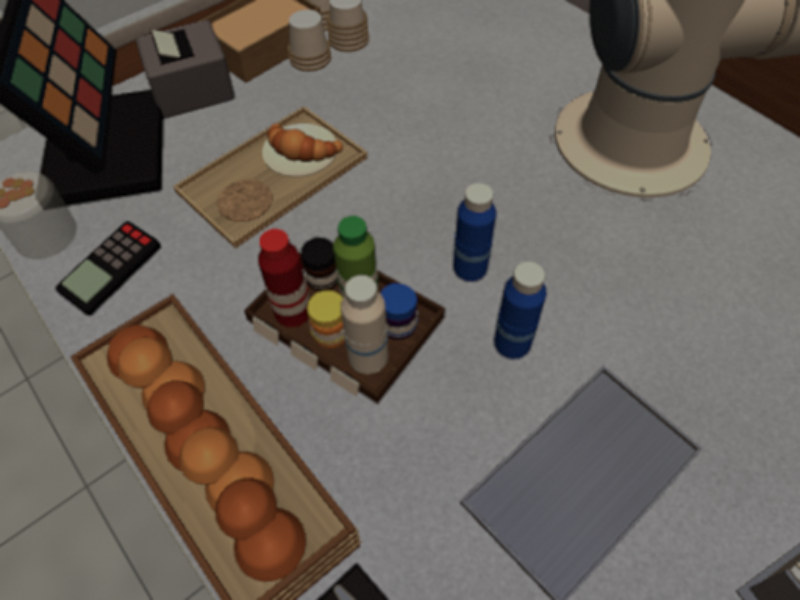

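Top view (800×600): milk cap (368,237), honey's yellow lid (415,246), cherry cap (461,210), apple cap (430,272), blueberry (382,298) and cocoa (470,275). The steel tray is at (187,330) and the coaster at (598,276). Lookalikes: blue bottles with white caps at (285,366) and (388,400) versus milk at (368,237), and the blue and black lids versus the honey's yellow lid. The bread basket at (375,115) lies behind the tray.

Run:
```python
from h import *
for nm in("top","scene"):
    d=np.load(f"{nm}0.npz"); P=d["P"]
    px={"top":dict(milk=(368,237),honey=(415,246),cherry=(461,208),apple=(430,272),blueb=(382,298),cocoa=(470,275),dec1=(285,366),dec2=(388,400),steel=(187,330),coaster=(598,276),croiss=(630,350),basket=(375,110),ccounter=(530,450)),
     "scene":dict(milk=(362,292),honey=(327,307),cherry=(275,242),apple=(352,228),blueb=(398,298),cocoa=(319,250),dec1=(528,274),dec2=(478,196),steel=(580,480),coaster=(245,200))}[nm]
    for k,(u,v) in px.items():
        q=P[int(v*.64),int(u*.64)]
        r=0.04; zt=q[2]
        # points near that height
        m=(np.abs(P[...,2]-zt)<.006)&(np.hypot(P[...,0]-q[0],P[...,1]-q[1])<r)
        X=P[m]; 
        (cx,cy),rad=cv2.minEnclosingCircle(X[:,:2].astype(np.float32))
        print(nm,k,q.round(3),"med",np.nanmean(X,0).round(4),"circ",np.round([cx,cy,rad],4),len(X))
d=np.load("top0.npz");P=d["P"]
h=P[...,2]
# steel tray, display, breakfast outlines by pixel corners
for k,c in dict(steel=[(140,250),(236,247),(236,415),(135,415)],disp=[(338,245),(478,205),(504,299),(365,341)],bt=[(552,239),(655,231),(686,402),(578,412)]).items():
    q=np.array([P[int(v*.64),int(u*.64)] for u,v in c]); print(k,q.round(3).tolist(),q.mean(0).round(4))
# max height map of the region
for x0 in np.arange(.3,.95,.05):
    print(round(x0,2),[ (lambda m: round(float(np.nanmax(h[m])),2) if m.any() else None)((abs(P[...,0]-x0)<.025)&(abs(P[...,1]-y0)<.025)) for y0 in np.arange(.5,-.5,-.05)])
im=d["im"][110:280,200:340]; cv2.imwrite("pics/crop0.png",cv2.resize(im,None,fx=3.5,fy=3.5,interpolation=cv2.INTER_CUBIC))
```

```text
top milk [0.623 0.039 0.171] med [0.6224 0.0386 0.1699] circ [0.6233 0.0387 0.0186] 244
top honey [ 0.636 -0.025  0.072] med [ 0.6375 -0.0258  0.0729] circ [ 0.6382 -0.0259  0.0251] 353
top cherry [ 0.658 -0.086  0.17 ] med [ 0.6589 -0.0878  0.1699] circ [ 0.6599 -0.0876  0.0188] 244
top apple [ 0.572 -0.041  0.17 ] med [ 0.5729 -0.0419  0.1699] circ [ 0.5732 -0.0419  0.0182] 255
top blueb [0.558 0.025 0.074] med [0.5588 0.0258 0.0729] circ [0.5659 0.0266 0.0324] 364
top cocoa [ 0.588 -0.104  0.074] med [ 0.5911 -0.1084  0.0731] circ [ 0.5921 -0.1082  0.0253] 356
top dec1 [0.456 0.148 0.164] med [0.455  0.1489 0.1637] circ [0.4554 0.1494 0.0184] 267
top dec2 [0.41  0.017 0.164] med [0.4105 0.0163 0.1639] circ [0.4105 0.0164 0.0183] 274
top steel [0.526 0.341 0.003] med [0.5257 0.3414 0.0025] circ [0.526  0.3415 0.04  ] 774
top coaster [ 0.597 -0.316  0.008] med [ 0.597  -0.316   0.0085] circ [ 0.5973 -0.3162  0.04  ] 787
top croiss [ 0.473 -0.334  0.066] med [ 0.4766 -0.34    0.0619] circ [ 0.4774 -0.3419  0.0168] 107
top basket [0.845 0.029 0.097] med [0.8478 0.0279 0.0981] circ [0.
[... 2264 characters left out ...]
 [0.1, 0.01, 0.02, 0.01, 0.02, 0.02, 0.0, 0.0, 0.03, 0.17, 0.17, 0.17, 0.17, 0.03, 0.0, 0.02, 0.02, 0.02, 0.02, 0.04]
0.7 [0.2, 0.1, 0.0, 0.0, 0.0, 0.0, 0.0, 0.0, 0.0, 0.0, 0.04, 0.14, 0.17, 0.03, 0.0, 0.0, 0.01, 0.0, 0.0, 0.04]
0.75 [0.21, 0.17, 0.0, 0.0, 0.0, 0.0, 0.0, 0.0, 0.0, 0.0, 0.0, 0.0, 0.0, 0.0, 0.0, 0.0, 0.04, 0.04, 0.0, 0.19]
0.8 [0.21, 0.17, 0.03, 0.03, 0.03, 0.08, 0.08, 0.08, 0.09, 0.08, 0.08, 0.09, 0.08, 0.08, 0.0, 0.0, 0.04, 0.04, 0.0, 0.27]
0.85 [0.21, 0.16, 0.03, 0.03, 0.03, 0.08, 0.11, 0.13, 0.12, 0.13, 0.13, 0.13, 0.13, 0.1, 0.0, 0.03, 0.04, 0.04, 0.1, 0.28]
0.9 [0.19, 0.0, 0.0, 0.0, 0.0, 0.08, 0.1, 0.12, 0.12, 0.12, 0.12, 0.12, 0.12, 0.1, 0.0, 0.03, 0.04, 0.04, 0.1, 0.1]
```

View pics/crop0.png

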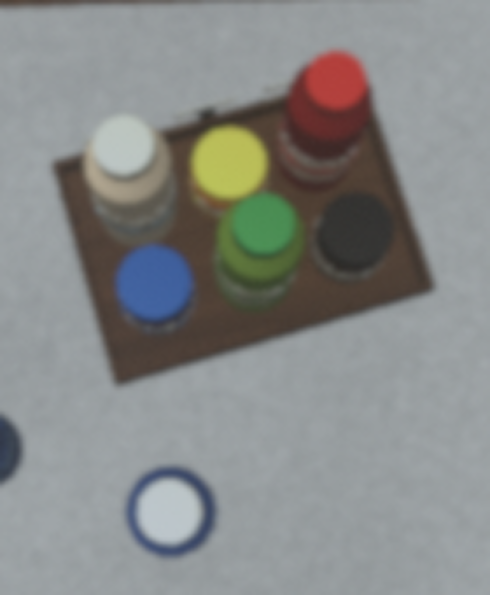

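The crop confirms it: milk (125,145), honey's yellow lid (230,162), cherry (337,82), apple (265,223), blueberry (155,283), cocoa (355,233). The blue decoy at (168,510) stands outside the tray. Next I raise the tool, turn it to the tray's yaw of about 16° and move over the display.

```bash
cat >> h.py <<'E'
def st():
    s=env.observe(); q=s["ee_rot"]; M=R.from_quat([q[1],q[2],q[3],q[0]]).as_matrix()
    return s,np.array(s["eef_pos"]),M
def go(x,y,z):
    s,p,M=st(); print("t",round(s["time"],2),"p",p.round(4),"yaw_y",np.degrees(np.arctan2(M[1,1],M[0,1])).round(2),"tilt",M[:2,2].round(4),"w",round(s["width"],3),"gf",round(s["grip_force"],1),"F",np.round(s["force"],1))
    print("tool delta",(M.T@(np.array([x,y,z])-p)).round(4))
E
python3 -m jog '[{"offset":[0,0,-0.035],"twist":[0,0,-0.053],"gripper":1},{"offset":[0,0,-0.035],"twist":[0,0,-0.053],"gripper":1},{"offset":[0,0,-0.035],"twist":[0,0,-0.053],"gripper":1},{"offset":[0,0,-0.035],"twist":[0,0,-0.053],"gripper":1}]'
python3 -m jog '[{"offset":[-0.014,-0.05,0],"twist":[0,0,0],"gripper":1},{"offset":[-0.014,-0.05,0],"twist":[0,0,0],"gripper":1},{"offset":[-0.014,-0.05,0],"twist":[0,0,0],"gripper":1},{"offset":[-0.014,-0.05,0],"twist":[0,0,0],"gripper":1},{"offset":[-0.014,-0.05,0],"twist":[0,0,0],"gripper":1},{"offset":[-0.014,-0.05,0],"twist":[0,0,0],"gripper":1},{"offset":[-0.014,-0.05,0],"twist":[0,0,0],"gripper":1},{"offset":[-0.014,-0.05,0],"twist":[0,0,0],"gripper":1},{"offset":[-0.014,-0.05,0],"twist":[0,0,0],"gripper":1},{"offset":[-0.014,-0.05,0],"twist":[0,0,0],"gripper":1}]'
python3 -m jog '[{"offset":[-0.014,-0.05,0],"twist":[0,0,0],"gripper":1},{"offset":[-0.014,-0.05,0],"twist":[0,0,0],"gripper":1},{"offset":[-0.014,-0.05,0],"twist":[0,0,0],"gripper":1},{"offset":[0,0,0],"twist":[0,0,0],"gripper":1}]'
python3 - <<'E'
from h import *
go(.623,.041,.103)
c=cam("wrist"); cv2.imwrite("pics/w1.png",c["image"]); P=pts(c); np.savez("w1.npz",P=P,im=c["image"]); print(c["T"].round(3).tolist())
def circ(P,x,y,z,r):
    m=(abs(P[...,2]-z)<.005)&(np.hypot(P[...,0]-x,P[...,1]-y)<r); X=P[m]
    if len(X)<20: return None
    (a,b),q=cv2.minEnclosingCircle(X[:,:2].astype(np.float32)); return np.round([*X.mean(0),a,b,q],4),len(X)
for k,a in dict(milk=(.623,.041,.171,.03),cherry=(.6595,-.086,.171,.03),apple=(.573,-.04,.171,.03),honey=(.638,-.024,.074,.035),blueb=(.558,.029,.074,.035),cocoa=(.591,-.106,.074,.035)).items(): print(k,circ(P,*a))
E
```

```text
time: 0.6
eef_pos: [0.2327, 0.5798, 0.3506]
ee_rot: [-0.0, -0.144, 0.99, -0.0]
force: [0.1, -0.6, -0.9]
width: 0.998
grip_force: 0.0
time: 1.85
eef_pos: [0.508, 0.1377, 0.3496]
ee_rot: [-0.0, -0.142, 0.99, 0.0]
force: [0.2, 1.2, 0.6]
width: 1.002
grip_force: 0.0
time: 2.35
eef_pos: [0.5909, 0.0042, 0.3487]
ee_rot: [-0.001, -0.14, 0.99, -0.0]
force: [0.1, 0.7, -1.0]
width: 1.0
grip_force: 0.0
t 2.35 p [0.5909 0.0042 0.3487] yaw_y 106.09 tilt [-0.0012 -0.0004] w 1.0 gf 0.0 F [ 0.1  0.7 -1. ]
tool delta [-0.0413  0.0265  0.2457]
[[-0.277, -0.915, -0.294, 0.516], [0.961, -0.264, -0.083, -0.018], [-0.001, -0.305, 0.952, 0.514], [0.0, 0.0, 0.0, 1.0]]
milk (array([0.6235, 0.04  , 0.1715, 0.6239, 0.0406, 0.0185]), 917)
cherry (array([ 0.6597, -0.0855,  0.1716,  0.6608, -0.0859,  0.0183]), 904)
apple (array([ 0.5744, -0.0402,  0.1716,  0.575 , -0.0401,  0.0186]), 1079)
honey (array([ 0.6385, -0.0242,  0.0746,  0.6394, -0.024 ,  0.0249]), 1091)
blueb (array([0.5594, 0.0274, 0.0746, 0.56  , 0.0274, 0.025 ]), 1223)
cocoa (array([ 0.592 , -0.1062,  0.0746,  0.5926, -0.1067,  0.0249]), 1216)
```

View pics/w1.png

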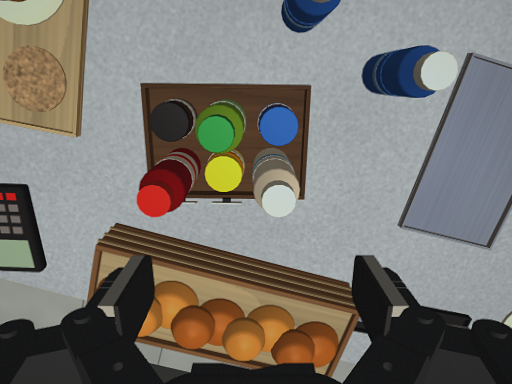

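The wrist view shows the display tray upside down: red cap (155,200), milk cap (278,198), green (215,133), yellow (223,173), with both fingers at the bottom. Positions agree with the averages, so I'll pick the milk first.

```bash
python3 -m jog '[{"offset":[-0.021,0.013,0.03],"twist":[0,0,0],"gripper":1},{"offset":[-0.021,0.013,0.04],"twist":[0,0,0],"gripper":1},{"offset":[0,0,0.04],"twist":[0,0,0],"gripper":1},{"offset":[0,0,0.04],"twist":[0,0,0],"gripper":1},{"offset":[0,0,0],"twist":[0,0,0],"gripper":1}]'
python3 - <<'E'
from h import *
go(.6237,.0405,.104)
E
```

```text
time: 3.02
eef_pos: [0.6206, 0.0449, 0.1975]
ee_rot: [-0.003, -0.142, 0.99, 0.001]
force: [0.4, 0.2, 0.8]
width: 1.004
grip_force: 0.0
t 3.02 p [0.6206 0.0449 0.1975] yaw_y 106.34 tilt [-0.0057  0.0003] w 1.004 gf 0.0 F [0.4 0.2 0.8]
tool delta [-0.0023 -0.0053  0.0934]
```

```bash
python3 -m jog '[{"offset":[0,0,0],"twist":[0,0,0],"gripper":1},{"offset":[0,0,0],"twist":[0,0,0],"gripper":1}]'
python3 - <<'E'
from h import *
for i in range(4):
    go(.6237,.0405,.104); cam("top")
E
```

```text
time: 3.28
eef_pos: [0.6237, 0.044, 0.2018]
ee_rot: [0.001, -0.142, 0.99, -0.0]
force: [0.1, 0.4, -0.2]
width: 0.999
grip_force: 0.0
t 3.27 p [0.6237 0.044  0.2018] yaw_y 106.29 tilt [ 0.003 -0.   ] w 0.999 gf 0.0 F [ 0.1  0.4 -0.2]
tool delta [ 0.0013 -0.0033  0.0978]
t 3.33 p [0.6236 0.0439 0.2015] yaw_y 106.29 tilt [ 0.0027 -0.0001] w 1.002 gf 0.0 F [ 0.3  0.2 -0.1]
tool delta [ 0.0011 -0.0032  0.0975]
t 3.38 p [0.6235 0.0439 0.2012] yaw_y 106.28 tilt [ 0.0022 -0.    ] w 1.004 gf 0.0 F [-0.4 -0.5 -0.5]
tool delta [ 0.0009 -0.0032  0.0972]
t 3.42 p [0.6233 0.0438 0.2009] yaw_y 106.28 tilt [ 0.0017 -0.0001] w 0.999 gf 0.0 F [-0.4 -0.3  0.1]
tool delta [ 0.0007 -0.0033  0.0969]
```

```bash
python3 -m jog '[{"offset":[0,-0.0033,0.02],"twist":[0,0,0],"gripper":1},{"offset":[0,0,0.027],"twist":[0,0,0],"gripper":1},{"offset":[0,0,0.025],"twist":[0,0,0],"gripper":1},{"offset":[0,0,0.015],"twist":[0,0,0],"gripper":1},{"offset":[0,0,0.01],"twist":[0,0,0],"gripper":1},{"offset":[0,0,0],"twist":[0,0,0],"gripper":1},{"offset":[0,0,0],"twist":[0,0,0],"gripper":1},{"offset":[0,0,0],"twist":[0,0,0],"gripper":1}]'
python3 - <<'E'
from h import *
go(.6237,.0405,.104)
E
python3 -m jog '[{"offset":[0,0,0],"twist":[0,0,0],"gripper":0.8},{"offset":[0,0,0],"twist":[0,0,0],"gripper":0.7},{"offset":[0,0,0],"twist":[0,0,0],"gripper":0.65},{"offset":[0,0,0],"twist":[0,0,0],"gripper":0.5},{"offset":[0,0,0],"twist":[0,0,0],"gripper":0.3},{"offset":[0,0,0],"twist":[0,0,0],"gripper":0.3},{"offset":[0,0,0],"twist":[0,0,0],"gripper":0.3}]'
python3 - <<'E'
from h import *
go(.6237,.0405,.104)
c=cam("scene");cv2.imwrite("pics/s2.png",c["image"][120:300,120:340].repeat(3,0).repeat(3,1))
E
```

```text
time: 4.47
eef_pos: [0.6242, 0.0407, 0.1035]
ee_rot: [0.001, -0.142, 0.99, -0.0]
force: [-0.3, -0.3, -0.6]
width: 0.996
grip_force: 0.0
t 4.47 p [0.6242 0.0407 0.1035] yaw_y 106.28 tilt [ 0.0011 -0.    ] w 0.996 gf 0.0 F [-0.3 -0.3 -0.6]
tool delta [ 0.0005 -0.     -0.0005]
time: 5.35
eef_pos: [0.6242, 0.0408, 0.1035]
ee_rot: [0.001, -0.142, 0.99, -0.0]
force: [-2.3, 2.0, 9.3]
width: 0.6
grip_force: 61.2
t 5.35 p [0.6242 0.0408 0.1035] yaw_y 106.29 tilt [0.0011 0.0001] w 0.6 gf 61.2 F [-2.3  2.   9.3]
tool delta [ 0.0005 -0.0002 -0.0005]
```

View pics/s2.png

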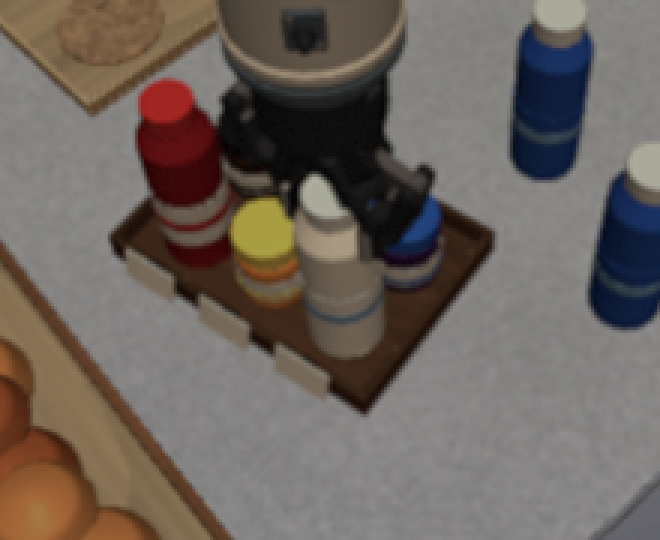

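The milk is held between the pads at (340,215) and stands upright. Lifting and carrying it to the steel tray's far slot.

```bash
python3 -m jog '[{"offset":[0,0,-0.005],"twist":[0,0,0],"gripper":0.3},{"offset":[0,0,-0.01],"twist":[0,0,0],"gripper":0.3},{"offset":[0,0,-0.02],"twist":[0,0,0],"gripper":0.3},{"offset":[0,0,-0.035],"twist":[0,0,0],"gripper":0.3},{"offset":[0,0,-0.04],"twist":[0,0,0],"gripper":0.3},{"offset":[0,0,-0.04],"twist":[0,0,0],"gripper":0.3},{"offset":[0,0,-0.025],"twist":[0,0,0],"gripper":0.3},{"offset":[0,0,-0.015],"twist":[0,0,0],"gripper":0.3},{"offset":[0,0,0],"twist":[0,0,0],"gripper":0.3}]'
python3 -m jog '[{"offset":[-0.0041,0.0183,0],"twist":[0,0,0],"gripper":0.3},{"offset":[-0.0082,0.0366,0],"twist":[0,0,0],"gripper":0.3},{"offset":[-0.0082,0.0366,0],"twist":[0,0,0],"gripper":0.3},{"offset":[-0.0082,0.0366,0],"twist":[0,0,0],"gripper":0.3},{"offset":[-0.0082,0.0366,0],"twist":[0,0,0],"gripper":0.3},{"offset":[-0.0082,0.0366,0],"twist":[0,0,0],"gripper":0.3},{"offset":[-0.0082,0.0366,0],"twist":[0,0,0],"gripper":0.3},{"offset":[-0.0082,0.0366,0],"twist":[0,0,0],"gripper":0.3},{"offset":[-0.0041,0.0183,0],"twist":[0,0,0],"gripper":0.3}]'
python3 -m jog '[{"offset":[0,0,0],"twist":[0,0,0],"gripper":0.3},{"offset":[0,0,0],"twist":[0,0,0],"gripper":0.3},{"offset":[0,0,0],"twist":[0,0,0],"gripper":0.3}]'
python3 - <<'E'
from h import *
go(.605,.340,.102)
for n in("scene","top"):
    c=cam(n);cv2.imwrite(f"pics/{n}3.png",c["image"])
P=pts(c); 
# steel tray edges via depth: floor vs rim from top camera
im=c["image"]; np.savez("top3.npz",P=P,im=im)
E
```

```text
time: 6.52
eef_pos: [0.624, 0.0407, 0.2934]
ee_rot: [0.001, -0.142, 0.99, -0.0]
force: [-0.6, -0.2, -3.5]
width: 0.599
grip_force: 63.1
time: 7.65
eef_pos: [0.6034, 0.3426, 0.2912]
ee_rot: [-0.001, -0.143, 0.99, -0.0]
force: [0.7, 0.4, -2.8]
width: 0.597
grip_force: 63.3
time: 8.02
eef_pos: [0.6048, 0.3392, 0.2928]
ee_rot: [-0.0, -0.141, 0.99, -0.0]
force: [-0.8, 0.6, -3.7]
width: 0.6
grip_force: 63.3
t 8.03 p [0.6048 0.3392 0.2928] yaw_y 106.22 tilt [-0.0001 -0.0002] w 0.6 gf 63.3 F [-0.8  0.6 -3.7]
tool delta [-0.0004  0.0008  0.1908]
```

View pics/scene3.png

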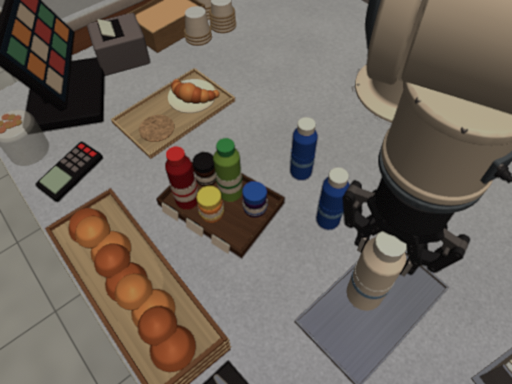

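The milk hangs upright over the far slot, (375,270). Lowering.

```bash
python3 -m jog '[{"offset":[0,0,0.02],"twist":[0,0,0],"gripper":0.3},{"offset":[0,0,0.04],"twist":[0,0,0],"gripper":0.3},{"offset":[0,0,0.04],"twist":[0,0,0],"gripper":0.3},{"offset":[0,0,0.04],"twist":[0,0,0],"gripper":0.3},{"offset":[0,0,0.025],"twist":[0,0,0],"gripper":0.3},{"offset":[0,0,0.015],"twist":[0,0,0],"gripper":0.3},{"offset":[0,0,0],"twist":[0,0,0],"gripper":0.3},{"offset":[0,0,0],"twist":[0,0,0],"gripper":0.3},{"offset":[0,0,0],"twist":[0,0,0],"gripper":0.3}]'
python3 -m jog '[{"offset":[0,0,0.003],"twist":[0,0,0],"gripper":0.3},{"offset":[0,0,0.003],"twist":[0,0,0],"gripper":0.3},{"offset":[0,0,0.002],"twist":[0,0,0],"gripper":0.3},{"offset":[0,0,0.001],"twist":[0,0,0],"gripper":0.3},{"offset":[0,0,0.001],"twist":[0,0,0],"gripper":0.3},{"offset":[0,0,0],"twist":[0,0,0],"gripper":0.3},{"offset":[0,0,0],"twist":[0,0,0],"gripper":0.3},{"offset":[0,0,0],"twist":[0,0,0],"gripper":0.3}]'
python3 - <<'E'
from h import *
go(.605,.340,.1015)
E
```

```text
time: 9.25
eef_pos: [0.6052, 0.3404, 0.114]
ee_rot: [0.001, -0.142, 0.99, 0.0]
force: [-0.6, 0.4, -2.6]
width: 0.593
grip_force: 63.3
time: 10.25
eef_pos: [0.6047, 0.3402, 0.1028]
ee_rot: [0.0, -0.142, 0.99, 0.0]
force: [-0.3, -0.7, -2.4]
width: 0.6
grip_force: 63.3
t 10.25 p [0.6047 0.3402 0.1028] yaw_y 106.29 tilt [0.0001 0.    ] w 0.6 gf 63.3 F [-0.3 -0.7 -2.4]
tool delta [-0.0003 -0.0002  0.0013]
```

```bash
python3 -m jog '[{"offset":[0,0,0.0007],"twist":[0,0,0],"gripper":0.3},{"offset":[0,0,0.0006],"twist":[0,0,0],"gripper":0.3},{"offset":[0,0,0],"twist":[0,0,0],"gripper":0.3},{"offset":[0,0,0],"twist":[0,0,0],"gripper":0.3},{"offset":[0,0,0],"twist":[0,0,0],"gripper":0.3}]'
python3 - <<'E'
from h import *
go(.605,.340,.1015)
E
python3 -m jog '[{"offset":[0,0,0.0004],"twist":[0,0,0],"gripper":0.3},{"offset":[0,0,0],"twist":[0,0,0],"gripper":0.3},{"offset":[0,0,0],"twist":[0,0,0],"gripper":0.3}]'
python3 - <<'E'
from h import *
go(.605,.340,.1015)
E
```

```text
time: 10.88
eef_pos: [0.6047, 0.3402, 0.1016]
ee_rot: [0.0, -0.142, 0.99, 0.0]
force: [-0.4, 0.5, 0.4]
width: 0.6
grip_force: 63.7
t 10.88 p [0.6047 0.3402 0.1016] yaw_y 106.29 tilt [0.0002 0.0001] w 0.6 gf 63.7 F [-0.4  0.5  0.4]
tool delta [-0.0002 -0.0002  0.0001]
time: 11.25
eef_pos: [0.6049, 0.3403, 0.1015]
ee_rot: [0.0, -0.142, 0.99, 0.0]
force: [-0.8, 0.4, 4.8]
width: 0.597
grip_force: 64.2
t 11.25 p [0.6049 0.3403 0.1015] yaw_y 106.29 tilt [0.0007 0.0003] w 0.597 gf 64.2 F [-0.8  0.4  4.8]
tool delta [-0.     -0.0003  0.    ]
```

```bash
python3 -m jog '[{"offset":[0,0,0],"twist":[0,0,0],"gripper":0.75},{"offset":[0,0,0],"twist":[0,0,0],"gripper":1},{"offset":[0,0,0],"twist":[0,0,0],"gripper":1},{"offset":[0,0,0],"twist":[0,0,0],"gripper":1},{"offset":[0,0,-0.01],"twist":[0,0,0],"gripper":1},{"offset":[0,0,-0.02],"twist":[0,0,0],"gripper":1},{"offset":[0,0,-0.035],"twist":[0,0,0],"gripper":1},{"offset":[0,0,-0.035],"twist":[0,0,0],"gripper":1},{"offset":[0,0,-0.01],"twist":[0,0,0],"gripper":1},{"offset":[0,0,0],"twist":[0,0,0],"gripper":1}]'
python3 -m jog '[{"offset":[0.0075,-0.0198,0],"twist":[0,0,0],"gripper":1},{"offset":[0.015,-0.0396,0],"twist":[0,0,0],"gripper":1},{"offset":[0.015,-0.0396,0],"twist":[0,0,0],"gripper":1},{"offset":[0.015,-0.0396,0],"twist":[0,0,0],"gripper":1},{"offset":[0.015,-0.0396,0],"twist":[0,0,0],"gripper":1},{"offset":[0.015,-0.0396,0],"twist":[0,0,0],"gripper":1},{"offset":[0.015,-0.0396,0],"twist":[0,0,0],"gripper":1},{"offset":[0.015,-0.0396,0],"twist":[0,0,0],"gripper":1},{"offset":[0.015,-0.0396,0],"twist":[0,0,0],"gripper":1},{"offset":[0.0075,-0.0198,0],"twist":[0,0,0],"gripper":1}]'
python3 -m jog '[{"offset":[0,0,0],"twist":[0,0,0],"gripper":1},{"offset":[0,0,0],"twist":[0,0,0],"gripper":1},{"offset":[0,0,0],"twist":[0,0,0],"gripper":1},{"offset":[0,0,0],"twist":[0,0,0],"gripper":1}]'
python3 - <<'E'
from h import *
go(.5747,-.0402,.1035)
c=cam("top"); cv2.imwrite("pics/t4.png",c["image"]); P=pts(c)
m=(abs(P[...,2]-.168)<.006)&(np.hypot(P[...,0]-.605,P[...,1]-.34)<.04); print("milk",np.nanmean(P[m],0).round(4),m.sum())
E
```

```text
time: 12.5
eef_pos: [0.6048, 0.3402, 0.2117]
ee_rot: [0.001, -0.142, 0.99, 0.0]
force: [0.2, -0.5, -0.8]
width: 1.001
grip_force: 0.0
time: 13.75
eef_pos: [0.5737, -0.0422, 0.2102]
ee_rot: [-0.001, -0.141, 0.99, 0.0]
force: [0.5, 0.6, 0.3]
width: 0.998
grip_force: 0.0
time: 14.25
eef_pos: [0.575, -0.039, 0.2111]
ee_rot: [0.0, -0.142, 0.99, 0.0]
force: [-0.2, 0.8, 0.4]
width: 1.002
grip_force: 0.0
t 14.25 p [ 0.575  -0.039   0.2111] yaw_y 106.34 tilt [0.     0.0001] w 1.002 gf 0.0 F [-0.2  0.8  0.4]
tool delta [ 0.0007 -0.001   0.1076]
milk [0.604  0.3378 0.1674] 246
```

View pics/t4.png

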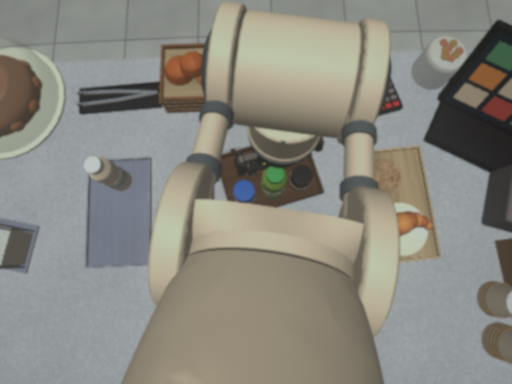

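Milk stands on the steel tray's far end, (95,165). The gripper is above the apple; descend and grip.

```bash
python3 -m jog '[{"offset":[0.0007,-0.001,0.02],"twist":[0,0,0],"gripper":1},{"offset":[0,0,0.03],"twist":[0,0,0],"gripper":1},{"offset":[0,0,0.03],"twist":[0,0,0],"gripper":1},{"offset":[0,0,0.017],"twist":[0,0,0],"gripper":1},{"offset":[0,0,0.0105],"twist":[0,0,0],"gripper":1},{"offset":[0,0,0],"twist":[0,0,0],"gripper":1},{"offset":[0,0,0],"twist":[0,0,0],"gripper":1},{"offset":[0,0,0],"twist":[0,0,0],"gripper":1},{"offset":[0,0,0],"twist":[0,0,0],"gripper":1}]'
python3 - <<'E'
from h import *
go(.5747,-.0402,.1035)
E
python3 -m jog '[{"offset":[0,0,0],"twist":[0,0,0],"gripper":0.8},{"offset":[0,0,0],"twist":[0,0,0],"gripper":0.7},{"offset":[0,0,0],"twist":[0,0,0],"gripper":0.65},{"offset":[0,0,0],"twist":[0,0,0],"gripper":0.5},{"offset":[0,0,0],"twist":[0,0,0],"gripper":0.3},{"offset":[0,0,0],"twist":[0,0,0],"gripper":0.3},{"offset":[0,0,0],"twist":[0,0,0],"gripper":0.3}]'
python3 - <<'E'
from h import *
go(.5747,-.0402,.1035)
E
```

```text
time: 15.42
eef_pos: [0.5748, -0.041, 0.104]
ee_rot: [0.0, -0.142, 0.99, -0.0]
force: [-0.1, -0.6, 0.3]
width: 0.999
grip_force: 0.0
t 15.43 p [ 0.5748 -0.041   0.104 ] yaw_y 106.28 tilt [ 0.0008 -0.0001] w 0.999 gf 0.0 F [-0.1 -0.6  0.3]
tool delta [-0.0001  0.0008  0.0005]
time: 16.3
eef_pos: [0.575, -0.0408, 0.1042]
ee_rot: [0.001, -0.142, 0.99, -0.0]
force: [-2.0, 2.1, 10.9]
width: 0.603
grip_force: 60.5
t 16.3 p [ 0.575  -0.0408  0.1042] yaw_y 106.29 tilt [0.0011 0.0001] w 0.603 gf 60.5 F [-2.   2.1 10.9]
tool delta [0.0001 0.0007 0.0007]
```

```bash
python3 -m jog '[{"offset":[0,0,-0.005],"twist":[0,0,0],"gripper":0.3},{"offset":[0,0,-0.01],"twist":[0,0,0],"gripper":0.3},{"offset":[0,0,-0.02],"twist":[0,0,0],"gripper":0.3},{"offset":[0,0,-0.035],"twist":[0,0,0],"gripper":0.3},{"offset":[0,0,-0.04],"twist":[0,0,0],"gripper":0.3},{"offset":[0,0,-0.04],"twist":[0,0,0],"gripper":0.3},{"offset":[0,0,-0.025],"twist":[0,0,0],"gripper":0.3},{"offset":[0,0,-0.015],"twist":[0,0,0],"gripper":0.3},{"offset":[0,0,0],"twist":[0,0,0],"gripper":0.3}]'
python3 -m jog '[{"offset":[-0.0034,0.021,0],"twist":[0,0,0],"gripper":0.3},{"offset":[-0.0068,0.042,0],"twist":[0,0,0],"gripper":0.3},{"offset":[-0.0068,0.042,0],"twist":[0,0,0],"gripper":0.3},{"offset":[-0.0068,0.042,0],"twist":[0,0,0],"gripper":0.3},{"offset":[-0.0068,0.042,0],"twist":[0,0,0],"gripper":0.3},{"offset":[-0.0068,0.042,0],"twist":[0,0,0],"gripper":0.3},{"offset":[-0.0068,0.042,0],"twist":[0,0,0],"gripper":0.3},{"offset":[-0.0068,0.042,0],"twist":[0,0,0],"gripper":0.3},{"offset":[-0.0068,0.042,0],"twist":[0,0,0],"gripper":0.3},{"offset":[-0.0034,0.021,0],"twist":[0,0,0],"gripper":0.3}]'
python3 -m jog '[{"offset":[0,0,0],"twist":[0,0,0],"gripper":0.3},{"offset":[0,0,0],"twist":[0,0,0],"gripper":0.3},{"offset":[0,0,0],"twist":[0,0,0],"gripper":0.3},{"offset":[0,0,0],"twist":[0,0,0],"gripper":0.3}]'
python3 - <<'E'
from h import *
go(.527,.340,.1022)
E
```

```text
time: 17.42
eef_pos: [0.5748, -0.041, 0.2942]
ee_rot: [0.001, -0.142, 0.99, -0.0]
force: [-0.0, 0.1, -3.7]
width: 0.593
grip_force: 63.2
time: 18.68
eef_pos: [0.5258, 0.3413, 0.2921]
ee_rot: [-0.001, -0.143, 0.99, -0.0]
force: [1.1, 0.2, -3.4]
width: 0.599
grip_force: 63.5
time: 19.18
eef_pos: [0.5276, 0.3383, 0.2936]
ee_rot: [0.0, -0.141, 0.99, -0.0]
force: [-0.3, 0.3, -3.0]
width: 0.595
grip_force: 63.6
t 19.18 p [0.5276 0.3383 0.2936] yaw_y 106.23 tilt [ 0.0001 -0.    ] w 0.595 gf 63.6 F [-0.3  0.3 -3. ]
tool delta [1.000e-04 1.800e-03 1.914e-01]
```

```bash
python3 -m jog '[{"offset":[0,0.001,0.02],"twist":[0,0,0],"gripper":0.3},{"offset":[0,0,0.04],"twist":[0,0,0],"gripper":0.3},{"offset":[0,0,0.04],"twist":[0,0,0],"gripper":0.3},{"offset":[0,0,0.04],"twist":[0,0,0],"gripper":0.3},{"offset":[0,0,0.025],"twist":[0,0,0],"gripper":0.3},{"offset":[0,0,0.015],"twist":[0,0,0],"gripper":0.3},{"offset":[0,0,0],"twist":[0,0,0],"gripper":0.3},{"offset":[0,0,0],"twist":[0,0,0],"gripper":0.3},{"offset":[0,0,0],"twist":[0,0,0],"gripper":0.3}]'
python3 -m jog '[{"offset":[0,0,0.003],"twist":[0,0,0],"gripper":0.3},{"offset":[0,0,0.003],"twist":[0,0,0],"gripper":0.3},{"offset":[0,0,0.002],"twist":[0,0,0],"gripper":0.3},{"offset":[0,0,0.001],"twist":[0,0,0],"gripper":0.3},{"offset":[0,0,0.001],"twist":[0,0,0],"gripper":0.3},{"offset":[0,0,0.0005],"twist":[0,0,0],"gripper":0.3},{"offset":[0,0,0],"twist":[0,0,0],"gripper":0.3},{"offset":[0,0,0],"twist":[0,0,0],"gripper":0.3},{"offset":[0,0,0],"twist":[0,0,0],"gripper":0.3}]'
python3 - <<'E'
from h import *
go(.527,.340,.1022)
E
```

```text
time: 20.3
eef_pos: [0.5277, 0.3402, 0.1147]
ee_rot: [0.001, -0.142, 0.99, 0.0]
force: [-0.3, -0.0, -3.1]
width: 0.597
grip_force: 63.6
time: 21.42
eef_pos: [0.5271, 0.34, 0.1031]
ee_rot: [0.0, -0.142, 0.99, 0.0]
force: [0.7, -0.4, -3.0]
width: 0.592
grip_force: 63.6
t 21.43 p [0.5271 0.34   0.1031] yaw_y 106.29 tilt [0. 0.] w 0.592 gf 63.6 F [ 0.7 -0.4 -3. ]
tool delta [0.0001 0.     0.0009]
```

```bash
python3 -m jog '[{"offset":[0,0,0.0006],"twist":[0,0,0],"gripper":0.3},{"offset":[0,0,0.0005],"twist":[0,0,0],"gripper":0.3},{"offset":[0,0,0],"twist":[0,0,0],"gripper":0.3},{"offset":[0,0,0],"twist":[0,0,0],"gripper":0.3},{"offset":[0,0,0],"twist":[0,0,0],"gripper":0.3}]'
python3 -m jog '[{"offset":[0,0,0],"twist":[0,0,0],"gripper":0.75},{"offset":[0,0,0],"twist":[0,0,0],"gripper":1},{"offset":[0,0,0],"twist":[0,0,0],"gripper":1},{"offset":[0,0,0],"twist":[0,0,0],"gripper":1},{"offset":[0,0,-0.01],"twist":[0,0,0],"gripper":1},{"offset":[0,0,-0.02],"twist":[0,0,0],"gripper":1},{"offset":[0,0,-0.035],"twist":[0,0,0],"gripper":1},{"offset":[0,0,-0.035],"twist":[0,0,0],"gripper":1},{"offset":[0,0,-0.01],"twist":[0,0,0],"gripper":1},{"offset":[-0.0004,-0.0223,0],"twist":[0,0,0],"gripper":1}]'
python3 -m jog '[{"offset":[-0.0008,-0.0446,0],"twist":[0,0,0],"gripper":1},{"offset":[-0.0008,-0.0446,0],"twist":[0,0,0],"gripper":1},{"offset":[-0.0008,-0.0446,0],"twist":[0,0,0],"gripper":1},{"offset":[-0.0008,-0.0446,0],"twist":[0,0,0],"gripper":1},{"offset":[-0.0008,-0.0446,0],"twist":[0,0,0],"gripper":1},{"offset":[-0.0008,-0.0446,0],"twist":[0,0,0],"gripper":1},{"offset":[-0.0008,-0.0446,0],"twist":[0,0,0],"gripper":1},{"offset":[-0.0008,-0.0446,0],"twist":[0,0,0],"gripper":1},{"offset":[-0.0008,-0.0446,0],"twist":[0,0,0],"gripper":1},{"offset":[-0.0004,-0.0223,0],"twist":[0,0,0],"gripper":1}]'
python3 -m jog '[{"offset":[0,0,0],"twist":[0,0,0],"gripper":1},{"offset":[0,0,0],"twist":[0,0,0],"gripper":1},{"offset":[0,0,0],"twist":[0,0,0],"gripper":1},{"offset":[0,0,0],"twist":[0,0,0],"gripper":1}]'
python3 - <<'E'
from h import *
go(.660,-.0857,.1035)
E
```

```text
time: 22.05
eef_pos: [0.5273, 0.3401, 0.1023]
ee_rot: [0.0, -0.142, 0.99, 0.0]
force: [-0.4, 0.1, 5.3]
width: 0.599
grip_force: 64.5
time: 23.3
eef_pos: [0.5338, 0.3191, 0.2127]
ee_rot: [0.001, -0.142, 0.99, 0.0]
force: [-0.3, 0.0, -0.1]
width: 0.996
grip_force: 0.0
time: 24.55
eef_pos: [0.6593, -0.0889, 0.2108]
ee_rot: [-0.001, -0.141, 0.99, 0.0]
force: [0.2, 0.0, 0.2]
width: 1.001
grip_force: 0.0
time: 25.05
eef_pos: [0.6597, -0.085, 0.2121]
ee_rot: [0.0, -0.142, 0.99, -0.0]
force: [-0.5, -0.1, -0.4]
width: 1.001
grip_force: 0.0
t 25.05 p [ 0.6597 -0.085   0.2121] yaw_y 106.35 tilt [ 0. -0.] w 1.001 gf 0.0 F [-0.5 -0.1 -0.4]
tool delta [-1.000e-04 -7.000e-04  1.086e-01]
```

```bash
python3 -m jog '[{"offset":[0,0,0.02],"twist":[0,0,0],"gripper":1},{"offset":[0,0,0.03],"twist":[0,0,0],"gripper":1},{"offset":[0,0,0.03],"twist":[0,0,0],"gripper":1},{"offset":[0,0,0.018],"twist":[0,0,0],"gripper":1},{"offset":[0,0,0.0105],"twist":[0,0,0],"gripper":1},{"offset":[0,0,0],"twist":[0,0,0],"gripper":1},{"offset":[0,0,0],"twist":[0,0,0],"gripper":1},{"offset":[0,0,0],"twist":[0,0,0],"gripper":1},{"offset":[0,0,0],"twist":[0,0,0],"gripper":1}]'
python3 - <<'E'
from h import *
go(.660,-.0857,.1035)
E
python3 -m jog '[{"offset":[0,0,0],"twist":[0,0,0],"gripper":0.8},{"offset":[0,0,0],"twist":[0,0,0],"gripper":0.7},{"offset":[0,0,0],"twist":[0,0,0],"gripper":0.65},{"offset":[0,0,0],"twist":[0,0,0],"gripper":0.5},{"offset":[0,0,0],"twist":[0,0,0],"gripper":0.3},{"offset":[0,0,0],"twist":[0,0,0],"gripper":0.3},{"offset":[0,0,0],"twist":[0,0,0],"gripper":0.3}]'
python3 - <<'E'
from h import *
go(.449,.340,.1035)
E
python3 -m jog '[{"offset":[0,0,-0.005],"twist":[0,0,0],"gripper":0.3},{"offset":[0,0,-0.01],"twist":[0,0,0],"gripper":0.3},{"offset":[0,0,-0.02],"twist":[0,0,0],"gripper":0.3},{"offset":[0,0,-0.035],"twist":[0,0,0],"gripper":0.3},{"offset":[0,0,-0.04],"twist":[0,0,0],"gripper":0.3},{"offset":[0,0,-0.04],"twist":[0,0,0],"gripper":0.3},{"offset":[0,0,-0.025],"twist":[0,0,0],"gripper":0.3},{"offset":[0,0,-0.015],"twist":[0,0,0],"gripper":0.3},{"offset":[0,0,0],"twist":[0,0,0],"gripper":0.3}]'
```

```text
time: 26.18
eef_pos: [0.6601, -0.086, 0.104]
ee_rot: [0.0, -0.142, 0.99, -0.0]
force: [0.9, 0.1, -0.0]
width: 1.0
grip_force: 0.0
t 26.18 p [ 0.6601 -0.086   0.104 ] yaw_y 106.28 tilt [ 0.0008 -0.0002] w 1.0 gf 0.0 F [ 0.9  0.1 -0. ]
tool delta [-0.      0.0003  0.0005]
time: 27.05
eef_pos: [0.6601, -0.0859, 0.1041]
ee_rot: [0.0, -0.142, 0.99, -0.0]
force: [-1.1, 0.8, 7.6]
width: 0.598
grip_force: 61.5
t 27.05 p [ 0.6601 -0.0859  0.1041] yaw_y 106.29 tilt [ 0.0009 -0.0001] w 0.598 gf 61.5 F [-1.1  0.8  7.6]
tool delta [8.32e-02 4.68e-01 4.00e-04]
time: 28.18
eef_pos: [0.6601, -0.0859, 0.2942]
ee_rot: [0.001, -0.142, 0.99, -0.0]
force: [0.3, 0.8, -3.4]
width: 0.598
grip_force: 63.1
```

```bash
python3 -m jog '[{"offset":[0.0038,0.0213,0],"twist":[0,0,0],"gripper":0.3},{"offset":[0.0076,0.0425,0],"twist":[0,0,0],"gripper":0.3},{"offset":[0.0076,0.0425,0],"twist":[0,0,0],"gripper":0.3},{"offset":[0.0076,0.0425,0],"twist":[0,0,0],"gripper":0.3},{"offset":[0.0076,0.0425,0],"twist":[0,0,0],"gripper":0.3},{"offset":[0.0076,0.0425,0],"twist":[0,0,0],"gripper":0.3},{"offset":[0.0076,0.0425,0],"twist":[0,0,0],"gripper":0.3},{"offset":[0.0076,0.0425,0],"twist":[0,0,0],"gripper":0.3},{"offset":[0.0076,0.0425,0],"twist":[0,0,0],"gripper":0.3},{"offset":[0.0076,0.0425,0],"twist":[0,0,0],"gripper":0.3}]'
python3 -m jog '[{"offset":[0.0076,0.0425,0],"twist":[0,0,0],"gripper":0.3},{"offset":[0.0034,0.0217,0],"twist":[0,0,0],"gripper":0.3},{"offset":[0,0,0],"twist":[0,0,0],"gripper":0.3},{"offset":[0,0,0],"twist":[0,0,0],"gripper":0.3},{"offset":[0,0,0],"twist":[0,0,0],"gripper":0.3},{"offset":[0,0,0],"twist":[0,0,0],"gripper":0.3}]'
python3 - <<'E'
from h import *
go(.449,.340,.1021)
E
```

```text
time: 29.42
eef_pos: [0.4751, 0.2828, 0.2924]
ee_rot: [-0.001, -0.142, 0.99, -0.0]
force: [0.4, 0.4, -3.5]
width: 0.599
grip_force: 63.3
time: 30.18
eef_pos: [0.4489, 0.3395, 0.2934]
ee_rot: [-0.0, -0.141, 0.99, -0.0]
force: [-0.1, -0.2, -3.0]
width: 0.596
grip_force: 63.5
t 30.18 p [0.4489 0.3395 0.2934] yaw_y 106.24 tilt [-0.0001 -0.0001] w 0.596 gf 63.5 F [-0.1 -0.2 -3. ]
tool delta [-0.0002  0.0005  0.1913]
```

Next: lower, release, rise, then head to the honey.

```bash
python3 -m jog '[{"offset":[0,0,0.02],"twist":[0,0,0],"gripper":0.3},{"offset":[0,0,0.04],"twist":[0,0,0],"gripper":0.3},{"offset":[0,0,0.04],"twist":[0,0,0],"gripper":0.3},{"offset":[0,0,0.04],"twist":[0,0,0],"gripper":0.3},{"offset":[0,0,0.025],"twist":[0,0,0],"gripper":0.3},{"offset":[0,0,0.015],"twist":[0,0,0],"gripper":0.3},{"offset":[0,0,0],"twist":[0,0,0],"gripper":0.3},{"offset":[0,0,0],"twist":[0,0,0],"gripper":0.3},{"offset":[0,0,0],"twist":[0,0,0],"gripper":0.3}]'
python3 -m jog '[{"offset":[0,0,0.003],"twist":[0,0,0],"gripper":0.3},{"offset":[0,0,0.003],"twist":[0,0,0],"gripper":0.3},{"offset":[0,0,0.002],"twist":[0,0,0],"gripper":0.3},{"offset":[0,0,0.001],"twist":[0,0,0],"gripper":0.3},{"offset":[0,0,0.001],"twist":[0,0,0],"gripper":0.3},{"offset":[0,0,0.0005],"twist":[0,0,0],"gripper":0.3},{"offset":[0,0,0],"twist":[0,0,0],"gripper":0.3},{"offset":[0,0,0],"twist":[0,0,0],"gripper":0.3},{"offset":[0,0,0],"twist":[0,0,0],"gripper":0.3}]'
python3 - <<'E'
from h import *
go(.449,.340,.1021)
E
```

```text
time: 31.3
eef_pos: [0.4493, 0.3403, 0.1145]
ee_rot: [0.001, -0.142, 0.99, 0.0]
force: [0.5, 0.0, -2.8]
width: 0.596
grip_force: 63.5
time: 32.42
eef_pos: [0.4487, 0.34, 0.103]
ee_rot: [0.0, -0.142, 0.99, 0.0]
force: [-0.3, -0.5, -2.4]
width: 0.596
grip_force: 63.5
t 32.42 p [0.4487 0.34   0.103 ] yaw_y 106.29 tilt [0.0001 0.    ] w 0.596 gf 63.5 F [-0.3 -0.5 -2.4]
tool delta [-0.0002 -0.0001  0.0009]
```

```bash
python3 -m jog '[{"offset":[0,0,0.0006],"twist":[0,0,0],"gripper":0.3},{"offset":[0,0,0.0005],"twist":[0,0,0],"gripper":0.3},{"offset":[0,0,0],"twist":[0,0,0],"gripper":0.3},{"offset":[0,0,0],"twist":[0,0,0],"gripper":0.3},{"offset":[0,0,0],"twist":[0,0,0],"gripper":0.3}]'
python3 -m jog '[{"offset":[0,0,0],"twist":[0,0,0],"gripper":0.75},{"offset":[0,0,0],"twist":[0,0,0],"gripper":1},{"offset":[0,0,0],"twist":[0,0,0],"gripper":1},{"offset":[0,0,0],"twist":[0,0,0],"gripper":1},{"offset":[0,0,-0.01],"twist":[0,0,0],"gripper":1},{"offset":[0,0,-0.02],"twist":[0,0,0],"gripper":1},{"offset":[0,0,-0.035],"twist":[0,0,0],"gripper":1},{"offset":[0,0,-0.035],"twist":[0,0,0],"gripper":1},{"offset":[0,0,-0.01],"twist":[0,0,0],"gripper":1},{"offset":[-0.004,-0.0202,0],"twist":[0,0,0],"gripper":1}]'
python3 -m jog '[{"offset":[-0.008,-0.0403,0],"twist":[0,0,0],"gripper":1},{"offset":[-0.008,-0.0403,0],"twist":[0,0,0],"gripper":1},{"offset":[-0.008,-0.0403,0],"twist":[0,0,0],"gripper":1},{"offset":[-0.008,-0.0403,0],"twist":[0,0,0],"gripper":1},{"offset":[-0.008,-0.0403,0],"twist":[0,0,0],"gripper":1},{"offset":[-0.008,-0.0403,0],"twist":[0,0,0],"gripper":1},{"offset":[-0.008,-0.0403,0],"twist":[0,0,0],"gripper":1},{"offset":[-0.008,-0.0403,0],"twist":[0,0,0],"gripper":1},{"offset":[-0.008,-0.0403,0],"twist":[0,0,0],"gripper":1},{"offset":[-0.004,-0.0202,0],"twist":[0,0,0],"gripper":1}]'
python3 -m jog '[{"offset":[0,0,0],"twist":[0,0,0],"gripper":1},{"offset":[0,0,0],"twist":[0,0,0],"gripper":1},{"offset":[0,0,0],"twist":[0,0,0],"gripper":1},{"offset":[0,0,0],"twist":[0,0,0],"gripper":1},{"offset":[0,0,0],"twist":[0,0,0],"gripper":1}]'
python3 - <<'E'
from h import *
go(.639,-.024,.030)
c=cam("wrist"); cv2.imwrite("pics/w5.png",c["image"]); P=pts(c)
for z,x,y,r in((.074,.639,-.024,.035),(.074,.5597,.0274,.035),(.074,.5923,-.1063,.035)):
    m=(abs(P[...,2]-z)<.005)&(np.hypot(P[...,0]-x,P[...,1]-y)<r); X=P[m]
    if len(X)>20: print(X.mean(0).round(4),cv2.minEnclosingCircle(X[:,:2].astype(np.float32)))
E
```

```text
time: 33.05
eef_pos: [0.4489, 0.3402, 0.1021]
ee_rot: [0.0, -0.142, 0.99, 0.0]
force: [-0.8, 1.0, 6.2]
width: 0.593
grip_force: 64.3
time: 34.3
eef_pos: [0.4583, 0.322, 0.2126]
ee_rot: [0.001, -0.142, 0.99, 0.0]
force: [-0.2, -0.1, -0.9]
width: 1.001
grip_force: 0.0
time: 35.55
eef_pos: [0.6385, -0.0273, 0.2106]
ee_rot: [-0.001, -0.141, 0.99, 0.0]
force: [-0.4, -0.4, -0.4]
width: 1.002
grip_force: 0.0
time: 36.17
eef_pos: [0.6385, -0.0241, 0.212]
ee_rot: [0.0, -0.142, 0.99, -0.0]
force: [-0.0, -0.8, -0.6]
width: 0.995
grip_force: 0.0
t 36.17 p [ 0.6385 -0.0241  0.212 ] yaw_y 106.32 tilt [ 0.0002 -0.    ] w 0.995 gf 0.0 F [-0.  -0.8 -0.6]
tool delta [-5.00e-04 -1.00e-04  1.82e-01]
[ 0.6386 -0.0242  0.0746] ((0.6396598219871521, -0.024053916335105896), 0.025049716234207153)
[0.5598 0.0272 0.0745] ((0.5598796010017395, 0.027978213503956795), 0.025139281526207924)
[ 0.5923 -0.1061  0.0747] ((0.5928731560707092, -0.10654252022504807), 0.024899659678339958)
```

View pics/w5.png

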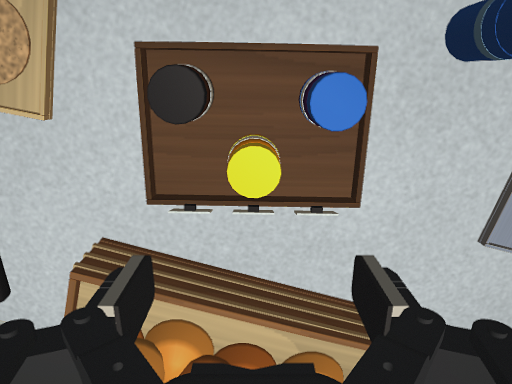

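The wrist view shows the honey alone at (254,170) with clear floor on both sides, and the cocoa (180,95) and blueberry (335,100) unmoved. Descend.

```bash
python3 -m jog '[{"offset":[-0.0005,0,0.02],"twist":[0,0,0],"gripper":1},{"offset":[0,0,0.035],"twist":[0,0,0],"gripper":1},{"offset":[0,0,0.035],"twist":[0,0,0],"gripper":1},{"offset":[0,0,0.035],"twist":[0,0,0],"gripper":1},{"offset":[0,0,0.03],"twist":[0,0,0],"gripper":1},{"offset":[0,0,0.017],"twist":[0,0,0],"gripper":1},{"offset":[0,0,0.01],"twist":[0,0,0],"gripper":1},{"offset":[0,0,0],"twist":[0,0,0],"gripper":1},{"offset":[0,0,0],"twist":[0,0,0],"gripper":1},{"offset":[0,0,0],"twist":[0,0,0],"gripper":1}]'
python3 - <<'E'
from h import *
go(.639,-.024,.030)
E
python3 -m jog '[{"offset":[0,0,0],"twist":[0,0,0],"gripper":0.8},{"offset":[0,0,0],"twist":[0,0,0],"gripper":0.7},{"offset":[0,0,0],"twist":[0,0,0],"gripper":0.65},{"offset":[0,0,0],"twist":[0,0,0],"gripper":0.5},{"offset":[0,0,0],"twist":[0,0,0],"gripper":0.3},{"offset":[0,0,0],"twist":[0,0,0],"gripper":0.3},{"offset":[0,0,0],"twist":[0,0,0],"gripper":0.3}]'
python3 - <<'E'
from h import *
go(.597,-.315,.033)
d=np.load("w1.npz"); im=d["im"]; P=d["P"]
# coaster in wrist image: pixel centre approx (34,78)
print(P[78,34],P[45,34],P[111,34],P[78,4],P[78,65])
d=np.load("top0.npz"); im=d["im"].astype(int); P=d["P"]
s=im[150:205,355:410]; cv2.imwrite("pics/coast.png",cv2.resize(s.astype(np.uint8),(550,550),interpolation=cv2.INTER_CUBIC))
E
```

```text
time: 37.48
eef_pos: [0.6395, -0.0244, 0.0307]
ee_rot: [0.001, -0.142, 0.99, -0.0]
force: [0.1, -0.1, 0.2]
width: 0.997
grip_force: 0.0
t 37.48 p [ 0.6395 -0.0244  0.0307] yaw_y 106.29 tilt [ 0.0013 -0.0002] w 0.997 gf 0.0 F [ 0.1 -0.1  0.2]
tool delta [0.0004 0.0005 0.0007]
time: 38.35
eef_pos: [0.639, -0.0241, 0.0303]
ee_rot: [0.0, -0.142, 0.99, 0.0]
force: [-1.4, 3.1, 9.3]
width: 0.569
grip_force: 61.3
t 38.35 p [ 0.639  -0.0241  0.0303] yaw_y 106.29 tilt [0.0001 0.0003] w 0.569 gf 61.3 F [-1.4  3.1  9.3]
tool delta [ 0.1219 -0.2674 -0.0027]
[ 0.59558475 -0.31561803  0.01082655] [ 0.55220186 -0.3233397   0.00554995] [ 0.64188807 -0.31162805  0.00982397] [ 0.60752704 -0.35960365  0.00800635] [ 0.58431008 -0.27453569  0.00712945]
```

View pics/coast.png

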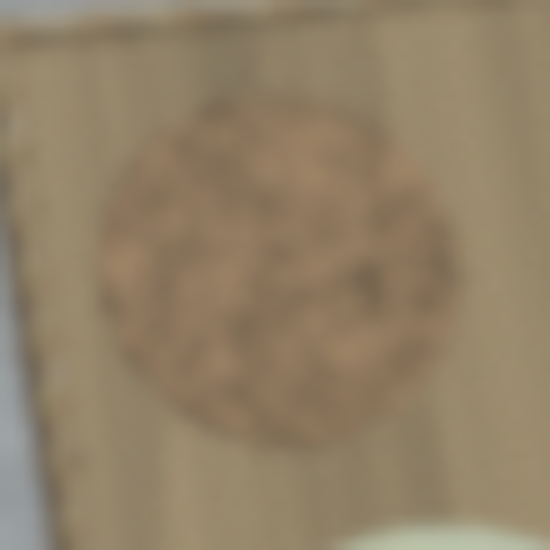

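Coaster in the enlarged crop: centre (281,271), edges 102–460 by 95–447. Lift the honey and carry it over the coaster.

```bash
python3 -m jog '[{"offset":[0,0,-0.005],"twist":[0,0,0],"gripper":0.3},{"offset":[0,0,-0.01],"twist":[0,0,0],"gripper":0.3},{"offset":[0,0,-0.02],"twist":[0,0,0],"gripper":0.3},{"offset":[0,0,-0.035],"twist":[0,0,0],"gripper":0.3},{"offset":[0,0,-0.035],"twist":[0,0,0],"gripper":0.3},{"offset":[0,0,-0.025],"twist":[0,0,0],"gripper":0.3},{"offset":[0,0,-0.01],"twist":[0,0,0],"gripper":0.3},{"offset":[0,0,0],"twist":[0,0,0],"gripper":0.3}]'
python3 -m jog '[{"offset":[0.0076,-0.0167,0],"twist":[0,0,0],"gripper":0.3},{"offset":[0.0152,-0.0334,0],"twist":[0,0,0],"gripper":0.3},{"offset":[0.0152,-0.0334,0],"twist":[0,0,0],"gripper":0.3},{"offset":[0.0152,-0.0334,0],"twist":[0,0,0],"gripper":0.3},{"offset":[0.0152,-0.0334,0],"twist":[0,0,0],"gripper":0.3},{"offset":[0.0152,-0.0334,0],"twist":[0,0,0],"gripper":0.3},{"offset":[0.0152,-0.0334,0],"twist":[0,0,0],"gripper":0.3},{"offset":[0.0152,-0.0334,0],"twist":[0,0,0],"gripper":0.3},{"offset":[0.0079,-0.0169,0],"twist":[0,0,0],"gripper":0.3}]'
python3 -m jog '[{"offset":[0,0,0],"twist":[0,0,0],"gripper":0.3},{"offset":[0,0,0],"twist":[0,0,0],"gripper":0.3},{"offset":[0,0,0],"twist":[0,0,0],"gripper":0.3},{"offset":[0,0,0],"twist":[0,0,0],"gripper":0.3},{"offset":[0,0,0],"twist":[0,0,0],"gripper":0.3}]'
python3 - <<'E'
from h import *
go(.597,-.315,.0333)
P=np.load("top0.npz")["P"]; print("coaster top cam",P[176:178,382:384].reshape(-1,3).mean(0))
c=cam("wrist"); cv2.imwrite("pics/w6.png",c["image"]); np.savez("w6.npz",P=pts(c),im=c["image"])
E
```

```text
time: 39.35
eef_pos: [0.6391, -0.0244, 0.1701]
ee_rot: [0.0, -0.142, 0.99, -0.0]
force: [-0.3, 0.3, -3.1]
width: 0.567
grip_force: 62.5
time: 40.48
eef_pos: [0.5957, -0.3175, 0.1686]
ee_rot: [-0.001, -0.141, 0.99, 0.0]
force: [-1.1, 0.2, -3.0]
width: 0.567
grip_force: 62.7
time: 41.1
eef_pos: [0.5971, -0.3148, 0.17]
ee_rot: [0.0, -0.142, 0.99, -0.0]
force: [0.2, 0.1, -3.7]
width: 0.566
grip_force: 62.7
t 41.1 p [ 0.5971 -0.3148  0.17  ] yaw_y 106.31 tilt [ 0.0001 -0.    ] w 0.566 gf 62.7 F [ 0.2  0.1 -3.7]
tool delta [ 2.000e-04 -1.000e-04  1.367e-01]
coaster top cam [ 0.59594322 -0.31702991  0.00901021]
```

View pics/w6.png

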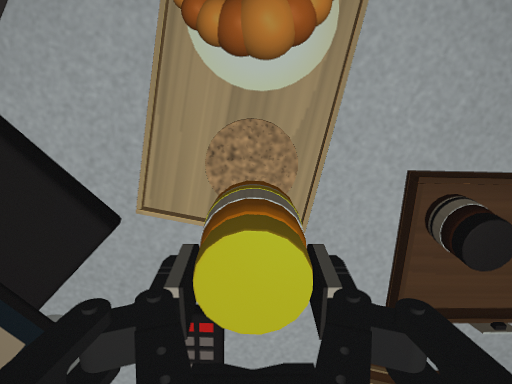

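The wrist view shows the held honey (253,280) over the coaster, whose visible edge runs from (205,161) over (251,118) to (298,161). I'll fit the circle.

Run:
```python
from h import *
from scipy.optimize import least_squares
c=cam("wrist"); im=c["image"]; P=pts(c)
C=c["T"][:3,3]
hsv=cv2.GaussianBlur(im,(5,5),0).astype(int)
r=hsv[...,2]-hsv[...,0]; 
# edge along horizontal/vertical scans: cork is darker than wood
g=cv2.GaussianBlur(im,(7,7),0)[...,1].astype(int)
pix=[]
for v in range(125,172,3):
    row=g[v]; d=np.gradient(row.astype(float))
    l=195+np.argmin(d[195:250]); rr=255+np.argmax(d[255:312]); pix+= [(l,v),(rr,v)]
for u in range(225,280,4):
    d=np.gradient(g[:,u].astype(float)); pix.append((u,108+np.argmin(d[108:145])))
K=np.array([[c["fx"],0,c["cx"]],[0,c["fy"],c["cy"]],[0,0,1.]])
n=cv2.undistortPoints(np.array(pix,float).reshape(-1,1,2),K,np.array(c["dist"],float)).reshape(-1,2)
D=np.c_[n[:,0],-n[:,1],-np.ones(len(n))]@c["T"][:3,:3].T
X=C+D*((.009-C[2])/D[:,2])[:,None]
f=least_squares(lambda q:np.hypot(X[:,0]-q[0],X[:,1]-q[1])-.045,[.597,-.315],loss="soft_l1",f_scale=.001)
print(f.x.round(4),np.median(abs(f.fun)).round(4))
m=(abs(P[...,2]-.2135)<.01)&(np.hypot(P[...,0]-.597,P[...,1]+.315)<.04); print("lid",P[m].mean(0),cv2.minEnclosingCircle(P[m][:,:2].astype(np.float32)))
go(.5965,-.315,.0333)
```

```text
[ 0.5984 -0.317 ] 0.0014
lid [ 0.5941076  -0.31639557  0.21390238] ((0.5912986993789673, -0.31700336933135986), 0.03807545453310013)
t 41.2 p [ 0.5971 -0.315   0.1699] yaw_y 106.3 tilt [ 0. -0.] w 0.565 gf 62.7 F [ 0.3  0.1 -2.9]
tool delta [0.0005 0.0002 0.1366]
```

```bash
python3 -m jog '[{"offset":[0,-0.0004,0.02],"twist":[0,0,0],"gripper":0.3},{"offset":[0,0,0.035],"twist":[0,0,0],"gripper":0.3},{"offset":[0,0,0.035],"twist":[0,0,0],"gripper":0.3},{"offset":[0,0,0.025],"twist":[0,0,0],"gripper":0.3},{"offset":[0,0,0.01],"twist":[0,0,0],"gripper":0.3},{"offset":[0,0,0.005],"twist":[0,0,0],"gripper":0.3},{"offset":[0,0,0],"twist":[0,0,0],"gripper":0.3},{"offset":[0,0,0],"twist":[0,0,0],"gripper":0.3},{"offset":[0,0,0],"twist":[0,0,0],"gripper":0.3},{"offset":[0,0,0],"twist":[0,0,0],"gripper":0.3}]'
python3 -m jog '[{"offset":[0,0,0.002],"twist":[0,0,0],"gripper":0.3},{"offset":[0,0,0.002],"twist":[0,0,0],"gripper":0.3},{"offset":[0,0,0.001],"twist":[0,0,0],"gripper":0.3},{"offset":[0,0,0],"twist":[0,0,0],"gripper":0.3},{"offset":[0,0,0],"twist":[0,0,0],"gripper":0.3},{"offset":[0,0,0],"twist":[0,0,0],"gripper":0.3}]'
python3 - <<'E'
from h import *
go(.5975,-.3155,.0333)
E
```

```text
time: 42.45
eef_pos: [0.5973, -0.3157, 0.0402]
ee_rot: [0.0, -0.142, 0.99, -0.0]
force: [-0.2, -0.1, -3.1]
width: 0.562
grip_force: 62.7
time: 43.2
eef_pos: [0.5972, -0.3156, 0.035]
ee_rot: [0.0, -0.142, 0.99, -0.0]
force: [-0.4, 0.0, -3.0]
width: 0.566
grip_force: 62.7
t 43.2 p [ 0.5972 -0.3156  0.035 ] yaw_y 106.29 tilt [ 0.0001 -0.0001] w 0.566 gf 62.7 F [-0.4  0.  -3. ]
tool delta [-0.0004  0.      0.0017]
```

```bash
python3 -m jog '[{"offset":[0,0,0.0008],"twist":[0,0,0],"gripper":0.3},{"offset":[0,0,0.0006],"twist":[0,0,0],"gripper":0.3},{"offset":[0,0,0.0004],"twist":[0,0,0],"gripper":0.3},{"offset":[0,0,0],"twist":[0,0,0],"gripper":0.3},{"offset":[0,0,0],"twist":[0,0,0],"gripper":0.3},{"offset":[0,0,0],"twist":[0,0,0],"gripper":0.3}]'
python3 - <<'E'
from h import *
go(.5975,-.3155,.0333)
E
```

```text
time: 43.95
eef_pos: [0.5972, -0.3156, 0.0334]
ee_rot: [0.0, -0.142, 0.99, -0.0]
force: [-2.4, 0.9, 5.8]
width: 0.563
grip_force: 63.5
t 43.95 p [ 0.5972 -0.3156  0.0334] yaw_y 106.28 tilt [ 0.0002 -0.0001] w 0.563 gf 63.5 F [-2.4  0.9  5.8]
tool delta [-0.0004  0.      0.0001]
```

```bash
python3 -m jog '[{"offset":[0,0,0],"twist":[0,0,0],"gripper":0.75},{"offset":[0,0,0],"twist":[0,0,0],"gripper":1},{"offset":[0,0,0],"twist":[0,0,0],"gripper":1},{"offset":[0,0,0],"twist":[0,0,0],"gripper":1},{"offset":[0,0,-0.015],"twist":[0,0,0],"gripper":1},{"offset":[0,0,-0.03],"twist":[0,0,0],"gripper":1},{"offset":[0,0,-0.045],"twist":[0,0,0],"gripper":1},{"offset":[0,0,-0.045],"twist":[0,0,0],"gripper":1},{"offset":[0,0,-0.035],"twist":[0,0,0],"gripper":1},{"offset":[-0.0014,0.0224,-0.01],"twist":[0,0,0],"gripper":1}]'
python3 -m jog '[{"offset":[-0.0028,0.0447,0],"twist":[0,0,0],"gripper":1},{"offset":[-0.0028,0.0447,0],"twist":[0,0,0],"gripper":1},{"offset":[-0.0028,0.0447,0],"twist":[0,0,0],"gripper":1},{"offset":[-0.0028,0.0447,0],"twist":[0,0,0],"gripper":1},{"offset":[-0.0028,0.0447,0],"twist":[0,0,0],"gripper":1},{"offset":[-0.0028,0.0447,0],"twist":[0,0,0],"gripper":1},{"offset":[-0.0028,0.0447,0],"twist":[0,0,0],"gripper":1},{"offset":[-0.0028,0.0447,0],"twist":[0,0,0],"gripper":1},{"offset":[-0.0028,0.0447,0],"twist":[0,0,0],"gripper":1},{"offset":[-0.0028,0.0447,0],"twist":[0,0,0],"gripper":1}]'
python3 -m jog '[{"offset":[-0.0028,0.0447,0],"twist":[0,0,0],"gripper":1},{"offset":[-0.0028,0.0447,0],"twist":[0,0,0],"gripper":1},{"offset":[-0.0028,0.0447,0],"twist":[0,0,0],"gripper":1},{"offset":[-0.0028,0.0447,0],"twist":[0,0,0],"gripper":1},{"offset":[-0.0014,0.0224,0],"twist":[0,0,0],"gripper":1},{"offset":[0,0,0],"twist":[0,0,0],"gripper":1},{"offset":[0,0,0],"twist":[0,0,0],"gripper":1},{"offset":[0,0,0],"twist":[0,0,0],"gripper":1},{"offset":[0,0,0],"twist":[0,0,0],"gripper":1},{"offset":[0,0,0],"twist":[0,0,0],"gripper":1}]'
python3 - <<'E'
from h import *
go(.4489,.3402,.1021)
c=cam("top"); cv2.imwrite("pics/t7.png",c["image"]); P=pts(c)
for k,x,y,z in(("honey",.597,-.317,.077),("cherry",.449,.338,.169)):
    m=(abs(P[...,2]-z)<.006)&(np.hypot(P[...,0]-x,P[...,1]-y)<.04); print(k,np.nanmean(P[m],0).round(4),m.sum())
E
```

```text
time: 45.2
eef_pos: [0.5931, -0.2948, 0.2165]
ee_rot: [0.002, -0.141, 0.99, -0.002]
force: [-0.2, 0.4, -0.6]
width: 1.002
grip_force: 0.0
time: 46.45
eef_pos: [0.4921, 0.1449, 0.2131]
ee_rot: [-0.0, -0.142, 0.99, 0.0]
force: [0.6, 0.8, -0.5]
width: 1.002
grip_force: 0.0
time: 47.7
eef_pos: [0.4495, 0.3395, 0.2131]
ee_rot: [-0.0, -0.141, 0.99, -0.0]
force: [0.1, 0.6, -0.1]
width: 1.0
grip_force: 0.0
t 47.7 p [0.4495 0.3395 0.2131] yaw_y 106.25 tilt [-0. -0.] w 1.0 gf 0.0 F [ 0.1  0.6 -0.1]
tool delta [0.0004 0.0008 0.111 ]
honey [ 0.5962 -0.3162  0.0763] 365
cherry [0.4448 0.3371 0.1671] 210
```

View pics/t7.png

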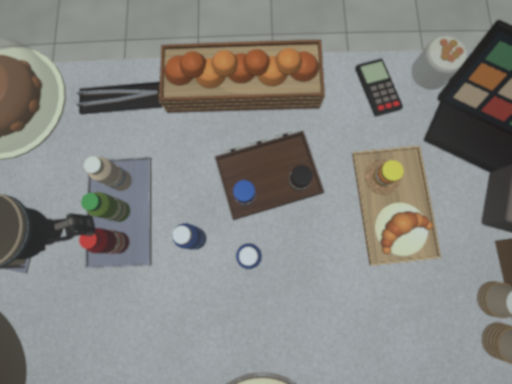

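The top view shows the honey on the coaster (393,170), within 1 mm of its centre, and the three bottles standing on the steel tray: milk (95,163), apple (95,203), cherry (95,240). I'll return the cherry first.

```bash
python3 -m jog '[{"offset":[0.0003,0.0002,0.02],"twist":[0,0,0],"gripper":1},{"offset":[0,0,0.03],"twist":[0,0,0],"gripper":1},{"offset":[0,0,0.03],"twist":[0,0,0],"gripper":1},{"offset":[0,0,0.02],"twist":[0,0,0],"gripper":1},{"offset":[0,0,0.011],"twist":[0,0,0],"gripper":1},{"offset":[0,0,0],"twist":[0,0,0],"gripper":1},{"offset":[0,0,0],"twist":[0,0,0],"gripper":1},{"offset":[0,0,0],"twist":[0,0,0],"gripper":1},{"offset":[0,0,0],"twist":[0,0,0],"gripper":1}]'
python3 - <<'E'
from h import *
go(.4489,.3402,.1021)
E
python3 -m jog '[{"offset":[0,0,0],"twist":[0,0,0],"gripper":0.8},{"offset":[0,0,0],"twist":[0,0,0],"gripper":0.7},{"offset":[0,0,0],"twist":[0,0,0],"gripper":0.65},{"offset":[0,0,0],"twist":[0,0,0],"gripper":0.5},{"offset":[0,0,0],"twist":[0,0,0],"gripper":0.3},{"offset":[0,0,0],"twist":[0,0,0],"gripper":0.3},{"offset":[0,0,0],"twist":[0,0,0],"gripper":0.3}]'
python3 - <<'E'
from h import *
go(.6601,-.0859,.1041)
E
python3 -m jog '[{"offset":[0,0,-0.005],"twist":[0,0,0],"gripper":0.3},{"offset":[0,0,-0.01],"twist":[0,0,0],"gripper":0.3},{"offset":[0,0,-0.02],"twist":[0,0,0],"gripper":0.3},{"offset":[0,0,-0.035],"twist":[0,0,0],"gripper":0.3},{"offset":[0,0,-0.04],"twist":[0,0,0],"gripper":0.3},{"offset":[0,0,-0.04],"twist":[0,0,0],"gripper":0.3},{"offset":[0,0,-0.025],"twist":[0,0,0],"gripper":0.3},{"offset":[0,0,-0.015],"twist":[0,0,0],"gripper":0.3},{"offset":[0,0,0],"twist":[0,0,0],"gripper":0.3}]'
```

```text
time: 48.88
eef_pos: [0.4493, 0.3401, 0.1026]
ee_rot: [0.0, -0.142, 0.99, 0.0]
force: [-0.2, -0.1, 1.2]
width: 1.003
grip_force: 0.0
t 48.88 p [0.4493 0.3401 0.1026] yaw_y 106.29 tilt [0.0007 0.0004] w 1.003 gf 0.0 F [-0.2 -0.1  1.2]
tool delta [0.0003 0.0002 0.0005]
time: 49.75
eef_pos: [0.4494, 0.3402, 0.1027]
ee_rot: [0.001, -0.142, 0.99, 0.0]
force: [-1.9, -0.9, 11.4]
width: 0.597
grip_force: 60.5
t 49.75 p [0.4494 0.3402 0.1027] yaw_y 106.29 tilt [0.0009 0.0006] w 0.597 gf 60.5 F [-1.9 -0.9 11.4]
tool delta [-0.0828 -0.4681 -0.0014]
time: 50.88
eef_pos: [0.4492, 0.3401, 0.2926]
ee_rot: [0.001, -0.142, 0.99, 0.0]
force: [-0.2, -0.2, -3.3]
width: 0.595
grip_force: 63.4
```

```bash
python3 -m jog '[{"offset":[-0.0038,-0.0213,0],"twist":[0,0,0],"gripper":0.3},{"offset":[-0.0076,-0.0425,0],"twist":[0,0,0],"gripper":0.3},{"offset":[-0.0076,-0.0425,0],"twist":[0,0,0],"gripper":0.3},{"offset":[-0.0076,-0.0425,0],"twist":[0,0,0],"gripper":0.3},{"offset":[-0.0076,-0.0425,0],"twist":[0,0,0],"gripper":0.3},{"offset":[-0.0076,-0.0425,0],"twist":[0,0,0],"gripper":0.3},{"offset":[-0.0076,-0.0425,0],"twist":[0,0,0],"gripper":0.3},{"offset":[-0.0076,-0.0425,0],"twist":[0,0,0],"gripper":0.3},{"offset":[-0.0076,-0.0425,0],"twist":[0,0,0],"gripper":0.3},{"offset":[-0.0076,-0.0425,0],"twist":[0,0,0],"gripper":0.3}]'
python3 -m jog '[{"offset":[-0.0076,-0.0425,0],"twist":[0,0,0],"gripper":0.3},{"offset":[-0.003,-0.0217,0],"twist":[0,0,0],"gripper":0.3},{"offset":[0,0,0],"twist":[0,0,0],"gripper":0.3},{"offset":[0,0,0],"twist":[0,0,0],"gripper":0.3},{"offset":[0,0,0],"twist":[0,0,0],"gripper":0.3},{"offset":[0,0,0],"twist":[0,0,0],"gripper":0.3},{"offset":[0,0,0],"twist":[0,0,0],"gripper":0.3},{"offset":[0,0,0],"twist":[0,0,0],"gripper":0.3}]'
python3 - <<'E'
from h import *
go(.6604,-.0859,.1047)
E
```

```text
time: 52.12
eef_pos: [0.6315, -0.0286, 0.2904]
ee_rot: [-0.001, -0.142, 0.99, 0.0]
force: [1.4, -0.4, -3.6]
width: 0.595
grip_force: 63.5
time: 53.12
eef_pos: [0.6597, -0.0859, 0.2921]
ee_rot: [0.0, -0.142, 0.99, -0.0]
force: [-0.2, 1.7, -3.8]
width: 0.597
grip_force: 63.5
t 53.12 p [ 0.6597 -0.0859  0.2921] yaw_y 106.3 tilt [ 0. -0.] w 0.597 gf 63.5 F [-0.2  1.7 -3.8]
tool delta [-0.0007 -0.0002  0.1874]
```

```bash
python3 -m jog '[{"offset":[-0.0004,0,0.02],"twist":[0,0,0],"gripper":0.3},{"offset":[0,0,0.04],"twist":[0,0,0],"gripper":0.3},{"offset":[0,0,0.04],"twist":[0,0,0],"gripper":0.3},{"offset":[0,0,0.04],"twist":[0,0,0],"gripper":0.3},{"offset":[0,0,0.022],"twist":[0,0,0],"gripper":0.3},{"offset":[0,0,0.012],"twist":[0,0,0],"gripper":0.3},{"offset":[0,0,0],"twist":[0,0,0],"gripper":0.3},{"offset":[0,0,0],"twist":[0,0,0],"gripper":0.3},{"offset":[0,0,0],"twist":[0,0,0],"gripper":0.3}]'
python3 -m jog '[{"offset":[0,0,0.003],"twist":[0,0,0],"gripper":0.3},{"offset":[0,0,0.003],"twist":[0,0,0],"gripper":0.3},{"offset":[0,0,0.003],"twist":[0,0,0],"gripper":0.3},{"offset":[0,0,0.002],"twist":[0,0,0],"gripper":0.3},{"offset":[0,0,0.001],"twist":[0,0,0],"gripper":0.3},{"offset":[0,0,0],"twist":[0,0,0],"gripper":0.3},{"offset":[0,0,0],"twist":[0,0,0],"gripper":0.3},{"offset":[0,0,0],"twist":[0,0,0],"gripper":0.3}]'
python3 - <<'E'
from h import *
go(.6604,-.0859,.1047)
E
```

```text
time: 54.25
eef_pos: [0.6607, -0.086, 0.1191]
ee_rot: [0.001, -0.142, 0.99, -0.0]
force: [-0.1, -0.1, -2.5]
width: 0.596
grip_force: 63.6
time: 55.25
eef_pos: [0.6602, -0.0859, 0.1062]
ee_rot: [0.0, -0.142, 0.99, -0.0]
force: [0.2, -0.7, -3.2]
width: 0.594
grip_force: 63.6
t 55.25 p [ 0.6602 -0.0859  0.1062] yaw_y 106.28 tilt [ 0.0002 -0.    ] w 0.594 gf 63.6 F [ 0.2 -0.7 -3.2]
tool delta [-0.0002 -0.      0.0015]
```

```bash
python3 -m jog '[{"offset":[0,0,0.0007],"twist":[0,0,0],"gripper":0.3},{"offset":[0,0,0.0006],"twist":[0,0,0],"gripper":0.3},{"offset":[0,0,0.0004],"twist":[0,0,0],"gripper":0.3},{"offset":[0,0,0],"twist":[0,0,0],"gripper":0.3},{"offset":[0,0,0],"twist":[0,0,0],"gripper":0.3},{"offset":[0,0,0],"twist":[0,0,0],"gripper":0.3}]'
python3 - <<'E'
from h import *
go(.6604,-.0859,.1047)
E
```

```text
time: 56.0
eef_pos: [0.6604, -0.0859, 0.1048]
ee_rot: [0.0, -0.142, 0.99, -0.0]
force: [-1.9, 1.0, 5.8]
width: 0.597
grip_force: 64.4
t 56.0 p [ 0.6604 -0.0859  0.1048] yaw_y 106.29 tilt [ 0.0007 -0.    ] w 0.597 gf 64.4 F [-1.9  1.   5.8]
tool delta [ 0.     -0.      0.0001]
```

```bash
python3 -m jog '[{"offset":[0,0,0],"twist":[0,0,0],"gripper":0.75},{"offset":[0,0,0],"twist":[0,0,0],"gripper":1},{"offset":[0,0,0],"twist":[0,0,0],"gripper":1},{"offset":[0,0,0],"twist":[0,0,0],"gripper":1},{"offset":[0,0,-0.01],"twist":[0,0,0],"gripper":1},{"offset":[0,0,-0.02],"twist":[0,0,0],"gripper":1},{"offset":[0,0,-0.035],"twist":[0,0,0],"gripper":1},{"offset":[0,0,-0.035],"twist":[0,0,0],"gripper":1},{"offset":[0,0,-0.01],"twist":[0,0,0],"gripper":1},{"offset":[0.0004,0.0223,0],"twist":[0,0,0],"gripper":1}]'
python3 -m jog '[{"offset":[0.0008,0.0446,0],"twist":[0,0,0],"gripper":1},{"offset":[0.0008,0.0446,0],"twist":[0,0,0],"gripper":1},{"offset":[0.0008,0.0446,0],"twist":[0,0,0],"gripper":1},{"offset":[0.0008,0.0446,0],"twist":[0,0,0],"gripper":1},{"offset":[0.0008,0.0446,0],"twist":[0,0,0],"gripper":1},{"offset":[0.0008,0.0446,0],"twist":[0,0,0],"gripper":1},{"offset":[0.0008,0.0446,0],"twist":[0,0,0],"gripper":1},{"offset":[0.0008,0.0446,0],"twist":[0,0,0],"gripper":1},{"offset":[0.0008,0.0446,0],"twist":[0,0,0],"gripper":1},{"offset":[0.0004,0.0223,0],"twist":[0,0,0],"gripper":1}]'
python3 -m jog '[{"offset":[0,0,0],"twist":[0,0,0],"gripper":1},{"offset":[0,0,0],"twist":[0,0,0],"gripper":1},{"offset":[0,0,0],"twist":[0,0,0],"gripper":1},{"offset":[0,0,0],"twist":[0,0,0],"gripper":1},{"offset":[0,0,0],"twist":[0,0,0],"gripper":1},{"offset":[0,0,0],"twist":[0,0,0],"gripper":1}]'
python3 - <<'E'
from h import *
go(.5272,.3401,.1022)
E
```

```text
time: 57.25
eef_pos: [0.6538, -0.0651, 0.215]
ee_rot: [0.001, -0.141, 0.99, -0.0]
force: [0.0, 0.4, -1.6]
width: 1.0
grip_force: 0.0
time: 58.5
eef_pos: [0.5252, 0.3421, 0.2134]
ee_rot: [-0.001, -0.143, 0.99, -0.0]
force: [-0.3, -0.1, -0.3]
width: 1.001
grip_force: 0.0
time: 59.25
eef_pos: [0.5275, 0.3398, 0.2144]
ee_rot: [0.0, -0.142, 0.99, 0.0]
force: [-0.2, -0.1, -0.1]
width: 0.996
grip_force: 0.0
t 59.25 p [0.5275 0.3398 0.2144] yaw_y 106.27 tilt [0. 0.] w 0.996 gf 0.0 F [-0.2 -0.1 -0.1]
tool delta [0.0002 0.0004 0.1122]
```

```bash
python3 -m jog '[{"offset":[0.0003,0.0002,0.02],"twist":[0,0,0],"gripper":1},{"offset":[0,0,0.03],"twist":[0,0,0],"gripper":1},{"offset":[0,0,0.03],"twist":[0,0,0],"gripper":1},{"offset":[0,0,0.021],"twist":[0,0,0],"gripper":1},{"offset":[0,0,0.0115],"twist":[0,0,0],"gripper":1},{"offset":[0,0,0],"twist":[0,0,0],"gripper":1},{"offset":[0,0,0],"twist":[0,0,0],"gripper":1},{"offset":[0,0,0],"twist":[0,0,0],"gripper":1},{"offset":[0,0,0],"twist":[0,0,0],"gripper":1}]'
python3 -m jog '[{"offset":[0,0,0],"twist":[0,0,0],"gripper":0.8},{"offset":[0,0,0],"twist":[0,0,0],"gripper":0.7},{"offset":[0,0,0],"twist":[0,0,0],"gripper":0.65},{"offset":[0,0,0],"twist":[0,0,0],"gripper":0.5},{"offset":[0,0,0],"twist":[0,0,0],"gripper":0.3},{"offset":[0,0,0],"twist":[0,0,0],"gripper":0.3},{"offset":[0,0,0],"twist":[0,0,0],"gripper":0.3}]'
python3 - <<'E'
from h import *
go(.575,-.0407,.1042)
E
python3 -m jog '[{"offset":[0,0,-0.005],"twist":[0,0,0],"gripper":0.3},{"offset":[0,0,-0.01],"twist":[0,0,0],"gripper":0.3},{"offset":[0,0,-0.02],"twist":[0,0,0],"gripper":0.3},{"offset":[0,0,-0.035],"twist":[0,0,0],"gripper":0.3},{"offset":[0,0,-0.04],"twist":[0,0,0],"gripper":0.3},{"offset":[0,0,-0.04],"twist":[0,0,0],"gripper":0.3},{"offset":[0,0,-0.025],"twist":[0,0,0],"gripper":0.3},{"offset":[0,0,-0.015],"twist":[0,0,0],"gripper":0.3},{"offset":[0,0,0],"twist":[0,0,0],"gripper":0.3}]'
```

```text
time: 60.38
eef_pos: [0.5273, 0.3402, 0.1024]
ee_rot: [0.0, -0.142, 0.99, 0.0]
force: [-0.2, 0.1, 0.5]
width: 0.997
grip_force: 0.0
time: 61.25
eef_pos: [0.5275, 0.3404, 0.1026]
ee_rot: [0.001, -0.142, 0.99, 0.0]
force: [-1.5, 0.3, 8.6]
width: 0.593
grip_force: 61.2
t 61.25 p [0.5275 0.3404 0.1026] yaw_y 106.28 tilt [0.0011 0.0007] w 0.593 gf 61.2 F [-1.5  0.3  8.6]
tool delta [ 0.0612 -0.3791 -0.0019]
time: 62.38
eef_pos: [0.5273, 0.3402, 0.2925]
ee_rot: [0.001, -0.142, 0.99, 0.0]
force: [0.5, -0.0, -3.6]
width: 0.597
grip_force: 63.4
```

```bash
python3 -m jog '[{"offset":[0.0034,-0.021,0],"twist":[0,0,0],"gripper":0.3},{"offset":[0.0068,-0.0421,0],"twist":[0,0,0],"gripper":0.3},{"offset":[0.0068,-0.0421,0],"twist":[0,0,0],"gripper":0.3},{"offset":[0.0068,-0.0421,0],"twist":[0,0,0],"gripper":0.3},{"offset":[0.0068,-0.0421,0],"twist":[0,0,0],"gripper":0.3},{"offset":[0.0068,-0.0421,0],"twist":[0,0,0],"gripper":0.3},{"offset":[0.0068,-0.0421,0],"twist":[0,0,0],"gripper":0.3},{"offset":[0.0068,-0.0421,0],"twist":[0,0,0],"gripper":0.3},{"offset":[0.0068,-0.0421,0],"twist":[0,0,0],"gripper":0.3},{"offset":[0.0034,-0.021,0],"twist":[0,0,0],"gripper":0.3}]'
python3 -m jog '[{"offset":[0,0,0],"twist":[0,0,0],"gripper":0.3},{"offset":[0,0,0],"twist":[0,0,0],"gripper":0.3},{"offset":[0,0,0],"twist":[0,0,0],"gripper":0.3},{"offset":[0,0,0],"twist":[0,0,0],"gripper":0.3},{"offset":[0,0,0],"twist":[0,0,0],"gripper":0.3},{"offset":[0,0,0],"twist":[0,0,0],"gripper":0.3}]'
python3 - <<'E'
from h import *
go(.5751,-.0406,.1046)
E
```

```text
time: 63.62
eef_pos: [0.5737, -0.0434, 0.2907]
ee_rot: [-0.001, -0.141, 0.99, 0.0]
force: [-0.4, 0.6, -3.7]
width: 0.593
grip_force: 63.6
time: 64.38
eef_pos: [0.5745, -0.0405, 0.2919]
ee_rot: [0.0, -0.142, 0.99, -0.0]
force: [0.4, 0.4, -3.4]
width: 0.595
grip_force: 63.7
t 64.38 p [ 0.5745 -0.0405  0.2919] yaw_y 106.3 tilt [ 0. -0.] w 0.595 gf 63.7 F [ 0.4  0.4 -3.4]
tool delta [-0.0005 -0.0002  0.1873]
```

```bash
python3 -m jog '[{"offset":[-0.0004,0,0.02],"twist":[0,0,0],"gripper":0.3},{"offset":[0,0,0.04],"twist":[0,0,0],"gripper":0.3},{"offset":[0,0,0.04],"twist":[0,0,0],"gripper":0.3},{"offset":[0,0,0.04],"twist":[0,0,0],"gripper":0.3},{"offset":[0,0,0.022],"twist":[0,0,0],"gripper":0.3},{"offset":[0,0,0.012],"twist":[0,0,0],"gripper":0.3},{"offset":[0,0,0],"twist":[0,0,0],"gripper":0.3},{"offset":[0,0,0],"twist":[0,0,0],"gripper":0.3},{"offset":[0,0,0],"twist":[0,0,0],"gripper":0.3}]'
python3 -m jog '[{"offset":[0,0,0.003],"twist":[0,0,0],"gripper":0.3},{"offset":[0,0,0.003],"twist":[0,0,0],"gripper":0.3},{"offset":[0,0,0.003],"twist":[0,0,0],"gripper":0.3},{"offset":[0,0,0.002],"twist":[0,0,0],"gripper":0.3},{"offset":[0,0,0.001],"twist":[0,0,0],"gripper":0.3},{"offset":[0,0,0],"twist":[0,0,0],"gripper":0.3},{"offset":[0,0,0],"twist":[0,0,0],"gripper":0.3},{"offset":[0,0,0],"twist":[0,0,0],"gripper":0.3}]'
python3 - <<'E'
from h import *
go(.5751,-.0406,.1046)
E
```

```text
time: 65.5
eef_pos: [0.5755, -0.0407, 0.1188]
ee_rot: [0.001, -0.142, 0.99, -0.0]
force: [0.3, 0.4, -3.2]
width: 0.602
grip_force: 63.7
time: 66.5
eef_pos: [0.575, -0.0406, 0.106]
ee_rot: [0.0, -0.142, 0.99, -0.0]
force: [1.1, 0.8, -3.4]
width: 0.593
grip_force: 63.7
t 66.5 p [ 0.575  -0.0406  0.106 ] yaw_y 106.29 tilt [ 0.0002 -0.    ] w 0.593 gf 63.7 F [ 1.1  0.8 -3.4]
tool delta [-0.0001 -0.0001  0.0014]
```

```bash
python3 -m jog '[{"offset":[0,0,0.0007],"twist":[0,0,0],"gripper":0.3},{"offset":[0,0,0.0006],"twist":[0,0,0],"gripper":0.3},{"offset":[0,0,0.0003],"twist":[0,0,0],"gripper":0.3},{"offset":[0,0,0],"twist":[0,0,0],"gripper":0.3},{"offset":[0,0,0],"twist":[0,0,0],"gripper":0.3},{"offset":[0,0,0],"twist":[0,0,0],"gripper":0.3}]'
python3 - <<'E'
from h import *
go(.5751,-.0406,.1046)
E
```

```text
time: 67.25
eef_pos: [0.5752, -0.0405, 0.1047]
ee_rot: [0.0, -0.142, 0.99, -0.0]
force: [-1.2, 1.5, 6.2]
width: 0.594
grip_force: 64.6
t 67.25 p [ 0.5752 -0.0405  0.1047] yaw_y 106.29 tilt [ 0.0008 -0.    ] w 0.594 gf 64.6 F [-1.2  1.5  6.2]
tool delta [ 0.0001 -0.      0.0001]
```

```bash
python3 -m jog '[{"offset":[0,0,0],"twist":[0,0,0],"gripper":0.75},{"offset":[0,0,0],"twist":[0,0,0],"gripper":1},{"offset":[0,0,0],"twist":[0,0,0],"gripper":1},{"offset":[0,0,0],"twist":[0,0,0],"gripper":1},{"offset":[0,0,-0.01],"twist":[0,0,0],"gripper":1},{"offset":[0,0,-0.02],"twist":[0,0,0],"gripper":1},{"offset":[0,0,-0.035],"twist":[0,0,0],"gripper":1},{"offset":[0,0,-0.035],"twist":[0,0,0],"gripper":1},{"offset":[0,0,-0.01],"twist":[0,0,0],"gripper":1},{"offset":[0,0,0],"twist":[0,0,0],"gripper":1}]'
python3 -m jog '[{"offset":[-0.0075,0.0199,0],"twist":[0,0,0],"gripper":1},{"offset":[-0.015,0.0397,0],"twist":[0,0,0],"gripper":1},{"offset":[-0.015,0.0397,0],"twist":[0,0,0],"gripper":1},{"offset":[-0.015,0.0397,0],"twist":[0,0,0],"gripper":1},{"offset":[-0.015,0.0397,0],"twist":[0,0,0],"gripper":1},{"offset":[-0.015,0.0397,0],"twist":[0,0,0],"gripper":1},{"offset":[-0.015,0.0397,0],"twist":[0,0,0],"gripper":1},{"offset":[-0.015,0.0397,0],"twist":[0,0,0],"gripper":1},{"offset":[-0.015,0.0397,0],"twist":[0,0,0],"gripper":1},{"offset":[-0.0078,0.0199,0],"twist":[0,0,0],"gripper":1}]'
python3 -m jog '[{"offset":[0,0,0],"twist":[0,0,0],"gripper":1},{"offset":[0,0,0],"twist":[0,0,0],"gripper":1},{"offset":[0,0,0],"twist":[0,0,0],"gripper":1},{"offset":[0,0,0],"twist":[0,0,0],"gripper":1},{"offset":[0,0,0],"twist":[0,0,0],"gripper":1},{"offset":[0,0,0],"twist":[0,0,0],"gripper":1}]'
python3 - <<'E'
from h import *
go(.6048,.3402,.1015)
E
```

```text
time: 68.5
eef_pos: [0.5751, -0.0406, 0.2149]
ee_rot: [0.001, -0.142, 0.99, -0.0]
force: [-0.2, -0.2, -0.3]
width: 1.0
grip_force: 0.0
time: 69.75
eef_pos: [0.6033, 0.3432, 0.2127]
ee_rot: [-0.001, -0.143, 0.99, -0.0]
force: [-0.2, -0.4, -0.1]
width: 0.997
grip_force: 0.0
time: 70.5
eef_pos: [0.6046, 0.3402, 0.2143]
ee_rot: [0.0, -0.142, 0.99, -0.0]
force: [-0.6, 0.7, -0.2]
width: 0.998
grip_force: 0.0
t 70.5 p [0.6046 0.3402 0.2143] yaw_y 106.27 tilt [ 0.0001 -0.    ] w 0.998 gf 0.0 F [-0.6  0.7 -0.2]
tool delta [-2.000e-04 -1.000e-04  1.128e-01]
```

```bash
python3 -m jog '[{"offset":[0,-0.0003,0.02],"twist":[0,0,0],"gripper":1},{"offset":[0,0,0.03],"twist":[0,0,0],"gripper":1},{"offset":[0,0,0.03],"twist":[0,0,0],"gripper":1},{"offset":[0,0,0.021],"twist":[0,0,0],"gripper":1},{"offset":[0,0,0.0115],"twist":[0,0,0],"gripper":1},{"offset":[0,0,0],"twist":[0,0,0],"gripper":1},{"offset":[0,0,0],"twist":[0,0,0],"gripper":1},{"offset":[0,0,0],"twist":[0,0,0],"gripper":1},{"offset":[0,0,0],"twist":[0,0,0],"gripper":1}]'
python3 -m jog '[{"offset":[0,0,0],"twist":[0,0,0],"gripper":0.8},{"offset":[0,0,0],"twist":[0,0,0],"gripper":0.7},{"offset":[0,0,0],"twist":[0,0,0],"gripper":0.65},{"offset":[0,0,0],"twist":[0,0,0],"gripper":0.5},{"offset":[0,0,0],"twist":[0,0,0],"gripper":0.3},{"offset":[0,0,0],"twist":[0,0,0],"gripper":0.3},{"offset":[0,0,0],"twist":[0,0,0],"gripper":0.3}]'
python3 - <<'E'
from h import *
go(.6242,.0408,.1035)
E
python3 -m jog '[{"offset":[0,0,-0.005],"twist":[0,0,0],"gripper":0.3},{"offset":[0,0,-0.01],"twist":[0,0,0],"gripper":0.3},{"offset":[0,0,-0.02],"twist":[0,0,0],"gripper":0.3},{"offset":[0,0,-0.035],"twist":[0,0,0],"gripper":0.3},{"offset":[0,0,-0.04],"twist":[0,0,0],"gripper":0.3},{"offset":[0,0,-0.04],"twist":[0,0,0],"gripper":0.3},{"offset":[0,0,-0.025],"twist":[0,0,0],"gripper":0.3},{"offset":[0,0,-0.015],"twist":[0,0,0],"gripper":0.3},{"offset":[0,0,0],"twist":[0,0,0],"gripper":0.3}]'
```

```text
time: 71.62
eef_pos: [0.6049, 0.3402, 0.1024]
ee_rot: [0.0, -0.142, 0.99, 0.0]
force: [0.0, -0.2, -0.1]
width: 1.0
grip_force: 0.0
time: 72.5
eef_pos: [0.605, 0.3404, 0.1025]
ee_rot: [0.001, -0.142, 0.99, 0.0]
force: [-1.5, 1.0, 6.8]
width: 0.599
grip_force: 61.7
t 72.5 p [0.605  0.3404 0.1025] yaw_y 106.29 tilt [0.001  0.0005] w 0.599 gf 61.7 F [-1.5  1.   6.8]
tool delta [ 0.0656 -0.2929 -0.0012]
time: 73.62
eef_pos: [0.6049, 0.3402, 0.2925]
ee_rot: [0.001, -0.142, 0.99, 0.0]
force: [-0.2, 0.0, -3.0]
width: 0.592
grip_force: 63.2
```

```bash
python3 -m jog '[{"offset":[0.0041,-0.0183,0],"twist":[0,0,0],"gripper":0.3},{"offset":[0.0082,-0.0366,0],"twist":[0,0,0],"gripper":0.3},{"offset":[0.0082,-0.0366,0],"twist":[0,0,0],"gripper":0.3},{"offset":[0.0082,-0.0366,0],"twist":[0,0,0],"gripper":0.3},{"offset":[0.0082,-0.0366,0],"twist":[0,0,0],"gripper":0.3},{"offset":[0.0082,-0.0366,0],"twist":[0,0,0],"gripper":0.3},{"offset":[0.0082,-0.0366,0],"twist":[0,0,0],"gripper":0.3},{"offset":[0.0082,-0.0366,0],"twist":[0,0,0],"gripper":0.3},{"offset":[0.0041,-0.0183,0],"twist":[0,0,0],"gripper":0.3}]'
python3 -m jog '[{"offset":[0,0,0],"twist":[0,0,0],"gripper":0.3},{"offset":[0,0,0],"twist":[0,0,0],"gripper":0.3},{"offset":[0,0,0],"twist":[0,0,0],"gripper":0.3},{"offset":[0,0,0],"twist":[0,0,0],"gripper":0.3},{"offset":[0,0,0],"twist":[0,0,0],"gripper":0.3},{"offset":[0,0,0],"twist":[0,0,0],"gripper":0.3}]'
python3 - <<'E'
from h import *
go(.6243,.0407,.1045)
E
```

```text
time: 74.75
eef_pos: [0.6231, 0.0382, 0.2907]
ee_rot: [-0.001, -0.141, 0.99, -0.0]
force: [0.1, 0.9, -2.5]
width: 0.598
grip_force: 63.3
time: 75.5
eef_pos: [0.6238, 0.0408, 0.2918]
ee_rot: [0.0, -0.142, 0.99, -0.0]
force: [-0.3, -0.8, -2.5]
width: 0.592
grip_force: 63.3
t 75.5 p [0.6238 0.0408 0.2918] yaw_y 106.3 tilt [ 0. -0.] w 0.592 gf 63.3 F [-0.3 -0.8 -2.5]
tool delta [-0.0004 -0.0003  0.1873]
```

```bash
python3 -m jog '[{"offset":[-0.0003,0,0.02],"twist":[0,0,0],"gripper":0.3},{"offset":[0,0,0.04],"twist":[0,0,0],"gripper":0.3},{"offset":[0,0,0.04],"twist":[0,0,0],"gripper":0.3},{"offset":[0,0,0.04],"twist":[0,0,0],"gripper":0.3},{"offset":[0,0,0.022],"twist":[0,0,0],"gripper":0.3},{"offset":[0,0,0.012],"twist":[0,0,0],"gripper":0.3},{"offset":[0,0,0],"twist":[0,0,0],"gripper":0.3},{"offset":[0,0,0],"twist":[0,0,0],"gripper":0.3},{"offset":[0,0,0],"twist":[0,0,0],"gripper":0.3}]'
python3 -m jog '[{"offset":[0,0,0.003],"twist":[0,0,0],"gripper":0.3},{"offset":[0,0,0.003],"twist":[0,0,0],"gripper":0.3},{"offset":[0,0,0.003],"twist":[0,0,0],"gripper":0.3},{"offset":[0,0,0.002],"twist":[0,0,0],"gripper":0.3},{"offset":[0,0,0.001],"twist":[0,0,0],"gripper":0.3},{"offset":[0,0,0],"twist":[0,0,0],"gripper":0.3},{"offset":[0,0,0],"twist":[0,0,0],"gripper":0.3},{"offset":[0,0,0],"twist":[0,0,0],"gripper":0.3}]'
python3 - <<'E'
from h import *
go(.6243,.0407,.1045)
E
```

```text
time: 76.62
eef_pos: [0.6246, 0.0408, 0.1188]
ee_rot: [0.001, -0.142, 0.99, -0.0]
force: [0.2, -0.3, -1.7]
width: 0.597
grip_force: 63.3
time: 77.62
eef_pos: [0.6241, 0.0408, 0.1059]
ee_rot: [0.0, -0.142, 0.99, -0.0]
force: [0.0, -0.7, -3.0]
width: 0.596
grip_force: 63.3
t 77.62 p [0.6241 0.0408 0.1059] yaw_y 106.29 tilt [ 0.0002 -0.    ] w 0.596 gf 63.3 F [ 0.  -0.7 -3. ]
tool delta [-0.0002 -0.0001  0.0014]
```

```bash
python3 -m jog '[{"offset":[0,0,0.0007],"twist":[0,0,0],"gripper":0.3},{"offset":[0,0,0.0005],"twist":[0,0,0],"gripper":0.3},{"offset":[0,0,0.0003],"twist":[0,0,0],"gripper":0.3},{"offset":[0,0,0],"twist":[0,0,0],"gripper":0.3},{"offset":[0,0,0],"twist":[0,0,0],"gripper":0.3},{"offset":[0,0,0],"twist":[0,0,0],"gripper":0.3}]'
python3 - <<'E'
from h import *
go(.6243,.0407,.1045)
E
```

```text
time: 78.38
eef_pos: [0.6243, 0.0408, 0.1045]
ee_rot: [0.0, -0.142, 0.99, -0.0]
force: [-0.7, 1.6, 4.4]
width: 0.597
grip_force: 63.9
t 78.38 p [0.6243 0.0408 0.1045] yaw_y 106.28 tilt [0.0005 0.    ] w 0.597 gf 63.9 F [-0.7  1.6  4.4]
tool delta [-0.     -0.0001  0.    ]
```

Release, rise, and retreat to the left for a clear check.

```bash
python3 -m jog '[{"offset":[0,0,0],"twist":[0,0,0],"gripper":0.75},{"offset":[0,0,0],"twist":[0,0,0],"gripper":1},{"offset":[0,0,0],"twist":[0,0,0],"gripper":1},{"offset":[0,0,0],"twist":[0,0,0],"gripper":1},{"offset":[0,0,-0.01],"twist":[0,0,0],"gripper":1},{"offset":[0,0,-0.02],"twist":[0,0,0],"gripper":1},{"offset":[0,0,-0.035],"twist":[0,0,0],"gripper":1},{"offset":[0,0,-0.035],"twist":[0,0,0],"gripper":1},{"offset":[0,0,-0.02],"twist":[0,0,0],"gripper":1},{"offset":[0,0.02,0],"twist":[0,0,0],"gripper":1}]'
python3 -m jog '[{"offset":[0.01,0.04,0],"twist":[0,0,0],"gripper":1},{"offset":[0.01,0.04,0],"twist":[0,0,0],"gripper":1},{"offset":[0.01,0.04,0],"twist":[0,0,0],"gripper":1},{"offset":[0.01,0.04,0],"twist":[0,0,0],"gripper":1},{"offset":[0.01,0.04,0],"twist":[0,0,0],"gripper":1},{"offset":[0.01,0.04,0],"twist":[0,0,0],"gripper":1},{"offset":[0.01,0.04,0],"twist":[0,0,0],"gripper":1},{"offset":[0.01,0.04,0],"twist":[0,0,0],"gripper":1},{"offset":[0.01,0.04,0],"twist":[0,0,0],"gripper":1},{"offset":[0.005,0.02,0],"twist":[0,0,0],"gripper":1}]'
python3 -m jog '[{"offset":[0,0,0],"twist":[0,0,0],"gripper":1},{"offset":[0,0,0],"twist":[0,0,0],"gripper":1},{"offset":[0,0,0],"twist":[0,0,0],"gripper":1},{"offset":[0,0,0],"twist":[0,0,0],"gripper":1},{"offset":[0,0,0],"twist":[0,0,0],"gripper":1}]'
python3 - <<'E'
from h import *
c=cam("top"); cv2.imwrite("pics/t9.png",c["image"]); P=pts(c); P0=np.load("top0.npz")["P"]
for k,x,y,z in(("milk",.6224,.0386,.17),("cherry",.6589,-.0878,.17),("apple",.5729,-.0419,.17),("blueb",.5588,.0258,.073),("cocoa",.5911,-.1084,.073),("honey",.596,-.317,.077)):
    f=lambda P:np.nanmean(P[(abs(P[...,2]-z)<.006)&(np.hypot(P[...,0]-x,P[...,1]-y)<.032)],0)
    print(k,f(P0).round(4),f(P).round(4))
go(.6,0,.2)
E
```

```text
time: 79.62
eef_pos: [0.6195, 0.0597, 0.2263]
ee_rot: [0.002, -0.141, 0.99, -0.0]
force: [-0.3, 0.5, -1.2]
width: 0.999
grip_force: 0.0
time: 80.88
eef_pos: [0.4185, 0.3997, 0.2236]
ee_rot: [-0.001, -0.143, 0.99, -0.0]
force: [-0.1, -0.2, -0.2]
width: 1.001
grip_force: 0.0
time: 81.5
eef_pos: [0.4209, 0.3977, 0.2243]
ee_rot: [-0.0, -0.141, 0.99, -0.0]
force: [-0.2, 0.0, 0.5]
width: 0.999
grip_force: 0.0
milk [0.6223 0.0386 0.1699] [0.6228 0.0389 0.1697]
cherry [ 0.6589 -0.0878  0.1699] [ 0.6595 -0.0875  0.1699]
apple [ 0.5729 -0.0419  0.1699] [ 0.5737 -0.0417  0.1699]
blueb [0.558  0.0257 0.0729] [0.5582 0.0256 0.0729]
cocoa [ 0.591  -0.1083  0.0731] [ 0.5909 -0.1084  0.0729]
honey [nan nan nan] [ 0.5962 -0.3162  0.0764]
t 81.55 p [0.4209 0.3978 0.2243] yaw_y 106.26 tilt [ 0. -0.] w 1.004 gf 0.0 F [-0.9  0.1  0. ]
tool delta [-0.0606 -0.4321  0.0243]<stdin>:4: RuntimeWarning: Mean of empty slice
```

View pics/t9.png

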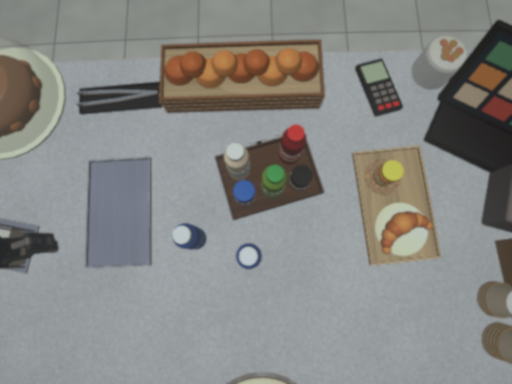

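The top view shows milk (236,155), cherry (293,138) and apple (273,178) back within 1 mm of their start, the jars unmoved and the honey on the coaster (393,170). The gripper is clear.

```bash
python3 -c "
from bench import env
print(env.sign_off())"
```

```text
the job is handed in; nothing more can be done
None
```

The job is handed in at about 82 s: the honey stands within about 1 mm of the coaster's centre, all three bottles are back within about 1 mm of where they started, and the other two jars did not move.

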